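# Third hand: stand a fused-glass panel against its display stand and hold it for screwing

## Robot

A 7-joint arm with a two-finger parallel gripper is mounted at the origin on the work surface. World frame = base frame: x ahead of the robot, y to its left, z up, the work surface at z = 0. Lengths are in m, angles in rad, forces in N, time in s.
With the tool pointing down it reaches from about 0.4 to 0.875 m from the base axis. Payload 6.5 kg.
Tool frame: the origin (TCP) lies midway between the tips of the shut fingers; the grasp point (between the pads) lies 19 mm behind it (grasp_offset is the distance from the TCP to the grasp point, in m); z points along the fingers, y is the direction in which the jaws open and shut (so a half turn about z gives the same grasp; the last joint's range is limited). The gripper opens to 85 mm and grips with 20 to 120 N. Pads are 22 mm wide; open, the fingers measure 114 mm over their backs; the gripper's body (76 mm by 85 mm) begins 54 mm behind the grasp point. The pads swing forward as they close: fully open they stand 13 mm farther back than shut.
Start: joints at [-0.066, 0.536, -0.004, 1.538, 0.003, 1.067, -0.071], TCP at [0.65, 0, 0.231] pointing down, gripper open.
Joint ranges: [-2.7, 2.7], [-0.37, 2.16], [-1.27, 1.26], [0.24, 2.4], [-1.31, 4.45], [0.19, 1.91], [-2.76, 2.76]. Speed limits (rad/s): [2.39, 2.39, 3.14, 3.14, 3.14, 3.14, 3.14].

## Interface

Orientations are given as a rotation vector (axis times angle).
In Python, from bench import * gives the robot as it stands.
- The arm moves only by the shell command python3 -m creep 'ROWS' [FORCE]. ROWS is JSON, a list of rows, each a list of 7 numbers: the shift along the tool's x, y, z in cm, then the turn, a rotation vector about the tool's x, y, z in degrees, then the closure, from 0 (fully open) to 1 (shut). A call has 1 to 5 rows; each row is the pose to reach, as a shift and turn from the pose commanded when the call began, along the tool's axes at that moment; what a row does not reach only later rows make up. A row lasts 1/8 s, in which the tool goes at most 62.5 mm and 10.7 degrees, less where a joint would pass 70% of its speed; a pose out of reach is approached as far as the arm can. A call with a gripper value outside its range is refused whole. The fingers move at their own pace and stop on an object; FORCE is the grip in N (left out, the last holds). Time passes only in rows, so rows that repeat a pose let the fingers close. It gives the time, the measured TCP pose, the force and the opening at its end, in the units of the state.
- get_obs(): the state, without advancing time (a new reading comes with each control period).
- snapshot(name): name is "scene" or "side" or "wrist"; returns the picture (420x560x3 uint8, red, green, blue); there is no depth.
- camera_model(name): a dict with "fx", "fy", "cx", "cy" (pixels), "D" ([k1, k2, p1, p2, k3] as OpenCV has them; the pictures are not rectified), "rvec" (rotation vector, rad) and "tvec" (3), from world to camera coordinates, as OpenCV has them; the wrist camera has in their place "tool_from_camera" (4x4, takes a point from camera to tool coordinates, whose origin is the TCP and whose axes are the flange's). Camera axes: x right, y down, z forward; pixel columns grow to the right and rows downward; lengths in m; the calibration is good to about 2 mm. A picture is of the moment at which its call begins: read the wrist's pose just before it. camera_model takes no time and is no camera call.
- sign_off(): hands the job in, once; it reports no verdict.
The state is a dict: "time_s": time; "qpos": joint angles; "joint_velocities": joint speeds; "joint_efforts": joint torques, N m; "tool_pos": TCP position; "eef_rot": TCP orientation; "wrist_force": force on the tool from outside, world axes, zero at the start; "moment": the same for the moment, N m; "opening": opening from 0.0 (shut) to 1.0 (fully open).
Only numpy, scipy, OpenCV 4.12 (cv2) and the standard library are available. Lean on these libraries where they do the work, as an engineer would, in place of code of your own. Each camera call takes 0.05 s, during which the arm holds its last target. There are 200 camera calls.

## Task

Take the fused-glass panel off the white kiln-shelf strip and stand it upright on a short edge on the stand's wooden base, barred face outward, back flat and centred on the post. Then be my third hand while I drive the screws from behind: press it against the post with a steady push of about 8 newtons (3 to 15 on the post) for a few seconds, and finish still holding it so, without letting go. Bring the glass up gently, and leave the dish, crock and screwdriver where they are.

Things in the scene. Friction and masses are not known exactly. Their poses are not given: they have to be found in the camera images.
- panel: loose dark glass panel, 120 mm (its x) by 60 mm (y) by 8 mm (z), about 150 g; yellow, green and red bars on its front face (z points out of it). Origin: centre of the plain back face with two brass inserts. Starts level, face up, on the white strip, long axis pointing away from the robot within 30 degrees. Either short edge may be the foot
- rest: white kiln-shelf strip under the panel, fixed, 150 mm (x) by 40 mm (y) by 26 mm high; origin at the centre of its underside. The panel lies centred on it with the same yaw and overhangs its long sides by 10 mm each: free air for fingers beside and under the panel's long edges down to the table
- stand: fixed display stand. x points level into the post's front face, away from the robot within 20 degrees; origin on the table below that face's middle. Plywood board x -100..90, y +-120, 18 mm thick; on it the oak base x -65..55, y +-75, top 38 mm above the table; red-handled clamps at y +-98, x 5..68, up to 64 mm high (all mm)
- post: the stand's rigid upright oak post, 40 mm wide (y), 20 mm thick (x 0..20), 105 mm high, two dark screw holes; axes as the stand, origin at the foot of its front face on the base's top. The panel's back is pressed on this front face; when centred the panel overlaps the post by 10 mm each side, with free air beside the post
- seat (a point): point on the top of the oak base at the foot of the post's front face, on the centreline: the middle of the panel's lower back edge belongs here, so the panel's origin ends 60 mm above it
- dish: bystander: round shallow dark glass dish with coloured bars, 92 mm across, 10 mm high, loose; origin at the centre of its underside
- crock: bystander: small dark red lidded crock, 62 mm across, 77 mm high, loose; origin at the centre of its underside
- screwdriver: bystander: screwdriver 160 mm long lying on the table between the stand and the white strip, loose; long axis along its x, handle towards the robot
Things that resemble listed ones, but are neither listed nor needed, are in the scene too. Leave any turquoise look-alike of the panel alone.

How it is judged:
By the outcome, as a careful person would: the job done as asked, in the order asked, and still so for the second after the job is handed in, while the arm keeps its last pose, push and grip.
It also fails if it takes over 64 s, if anything falls off the work surface, if the arm or the gripper's body presses on something with over 40 N, if the wrist force passes 120 N, or if a joint passes its speed limit or range.

## Working session

There is one attempt and no reset: what is moved stays moved. The work goes in short steps, Python scripts to look and compute and a shell command to move; the robot and the scene stay as the last step left them, time stands still between calls to the robot, and variables do not carry over. Pictures are saved under pics/ and viewed, about 8 in all and at most 12, crops included, and the job is handed in when it is done.

```bash
mkdir -p pics; ls
python3 - <<'E'
from bench import *
import cv2,numpy as np
print(get_obs())
for n in ("scene","side","wrist"):
    print(n,camera_model(n))
    cv2.imwrite(f"pics/{n}0.png",snapshot(n)[:,:,::-1])
E
```

```text
pics
{'time_s': 0.0, 'qpos': array([-0.06620061,  0.53721662, -0.00445015,  1.53893291,  0.00261209,
        1.06731782, -0.07123493]), 'joint_velocities': array([-0.00071378,  0.00073657, -0.00088045, -0.00028025, -0.00012009,
       -0.00144562, -0.00115526]), 'joint_efforts': array([-4.51575825e-04, -5.83398092e+01,  1.04865700e+00, -2.59097242e+01,
        1.23920938e-02,  9.44124302e-03, -7.87308863e-06]), 'tool_pos': array([ 6.49321695e-01, -1.76665555e-05,  2.30357008e-01]), 'eef_rot': array([-2.22052037, -2.22063918,  0.00222599]), 'wrist_force': array([-0.31799165, -0.24092996, -0.25120595]), 'moment': array([-0.01734832, -0.03698659,  0.02881919]), 'opening': 0.997711256113337}
scene {'fx': 535.6425016345171, 'fy': 535.6425016345171, 'cx': 275.46484881686234, 'cy': 206.8515185285181, 'D': array([-0.21646519,  0.        ,  0.        ,  0.        ,  0.        ]), 'rvec': array([ 1.91198651,  1.38472478, -0.62287516]), 'tvec': array([-0.25027762, -0.29735714,  1.46689067])}
side {'fx': 485.46985117456313, 'fy': 485.46985117456313, 'cx': 287.4151651736813, 'cy': 209.80102751186232, 'D': array([-0.06829754,  0.        ,  0.        ,  0.        ,  0.        ]), 'rvec': array([ 2.12656546, -0.37672282,  0.21976011]), 'tvec': array([-0.52842208,  0.19016497,  0.66743612])}
wrist {'fx': 310.97061587145566, 'fy': 310.97061587145566, 'cx': 283.0578512618458, 'cy': 210.09395489964544, 'D': array([-0.03351941,  0.        ,  0.        ,  0.        ,  0.        ]), 'tool_from_camera': array([[-2.69100454e-04, -9.62975461e-01, -2.69588927e-01,
         6.81616735e-02],
       [ 9.99999537e-01, -9.97898691e-06, -9.62542537e-04,
        -3.88347180e-04],
       [ 9.24214619e-04, -2.69589061e-01,  9.62975017e-01,
        -1.43616911e-01],
       [ 0.00000000e+00,  0.00000000e+00,  0.00000000e+00,
         1.00000000e+00]])}
```

Run:
```python
import cv2,numpy as np
a=cv2.imread('pics/scene0.png');b=cv2.imread('pics/side0.png')
cv2.imwrite('pics/both0.png',cv2.resize(np.hstack([a,b]),(800,300),interpolation=cv2.INTER_AREA))
```

```text
(no output)
```

View pics/scene0.png

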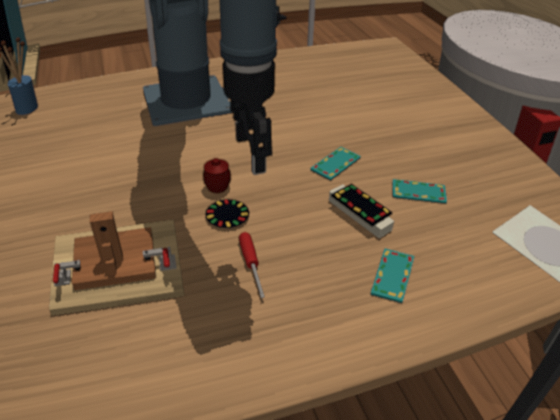

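View pics/side0.png

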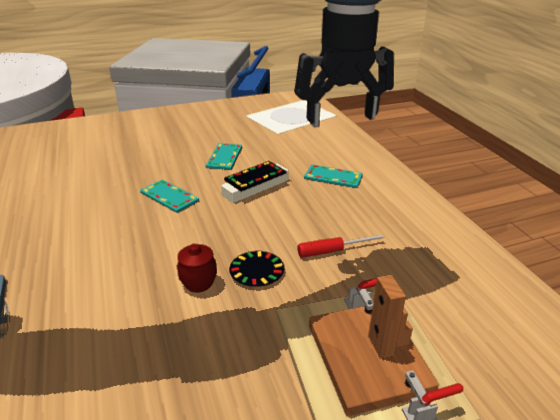

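View pics/wrist0.png

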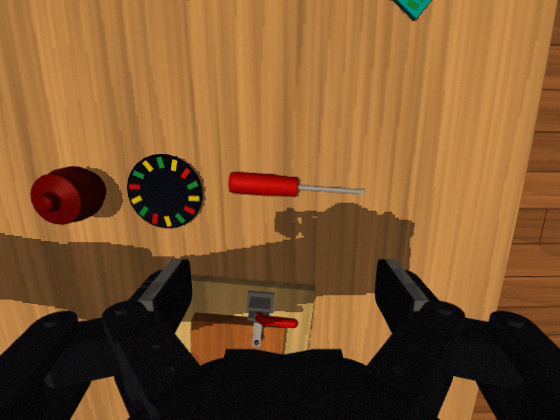

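The scene view shows the real panel at about (363,205) on the white strip, the turquoise decoys around it, the stand at about (115,265) with the post at (106,240), the dish at (228,213), the crock at (216,175) and the screwdriver at (250,265). The side view shows the panel at (257,177) and the post's front face, with its holes, at (388,315). The wrist view shows only the dish, crock, screwdriver and one clamp.

```bash
cat > h.py <<'E'
import cv2,numpy as np
from scipy.spatial.transform import Rotation as R
from bench import *
def cam(n,o=None):
    c=camera_model(n);K=np.array([[c['fx'],0,c['cx']],[0,c['fy'],c['cy']],[0,0,1]])
    if n=='wrist':
        T=np.eye(4);T[:3,:3]=R.from_rotvec(o['eef_rot']).as_matrix();T[:3,3]=o['tool_pos'];T=T@c['tool_from_camera']
        return K,c['D'],T[:3,:3],T[:3,3]
    r=R.from_rotvec(c['rvec']).as_matrix();return K,c['D'],r.T,-r.T@c['tvec']
def rays(c,px):
    K,D,r,p=c;u=cv2.undistortPoints(np.array(px,float).reshape(-1,1,2),K,D).reshape(-1,2)
    return p,np.c_[u,np.ones(len(u))]@r.T
def plane(c,px,z):
    p,d=rays(c,px);return p+d*((z-p[2])/d[:,2])[:,None]
def proj(c,X):
    K,D,r,p=c;X=np.atleast_2d(X);return cv2.projectPoints(X,cv2.Rodrigues(r.T)[0],-r.T@p,K,D)[0].reshape(-1,2)
E
python3 - <<'E'
from h import *
for n,roi in (('scene',(320,170,80,70)),('side',(215,155,80,50))):
    c=cam(n);print(n,c[3])
    im=cv2.imread(f'pics/{n}0.png');x,y,w,h=roi
    hsv=cv2.cvtColor(im,cv2.COLOR_BGR2HSV)
    m=np.zeros(im.shape[:2],np.uint8);s=hsv[y:y+h,x:x+w]
    m[y:y+h,x:x+w]=((s[...,2]<60))*255
    m=cv2.morphologyEx(m,cv2.MORPH_CLOSE,np.ones((7,7)))
    k=max(cv2.findContours(m,0,2)[0],key=cv2.contourArea);k=cv2.convexHull(k)
    P=plane(c,k,0.034);print(cv2.minAreaRect((P[:,:2]*1000).astype(np.float32)),cv2.contourArea(k))
c=cam('scene')
B=plane(c,[(57,239),(175,225),(181,293),(52,303)],.018);print(B[:,:2])
print('posttop',plane(c,[(92,215),(115,212)],.143)[:,:2])
print('dish',plane(c,[(228,213)],.01),'crock',plane(c,[(216,176)],.04),'sd',plane(c,[(243,236),(262,296)],.01))
a=cv2.imread('pics/scene0.png')[185:315,35:195];b=cv2.imread('pics/side0.png')[255:420,270:480]
f=lambda i:cv2.resize(i,(400,400*i.shape[0]//i.shape[1]),interpolation=cv2.INTER_CUBIC)
a,b=f(a),f(b);o=np.zeros((400,800,3),np.uint8);o[:a.shape[0],:400]=a;o[:b.shape[0],400:]=b;cv2.imwrite('pics/stand.png',o)
E
```

```text
scene [ 1.31683905 -0.18682024  0.73065827]
((591.8399658203125, 247.76788330078125), (119.75594329833984, 61.54526901245117), 20.38646697998047) 1110.5
side [ 0.33058631 -0.6075559   0.53146224]
((583.7747192382812, 246.03433227539062), (122.39828491210938, 64.10989379882812), 19.911245346069336) 855.0
[[ 0.49142194 -0.35507427]
 [ 0.52169616 -0.12045727]
 [ 0.69807927 -0.14301678]
 [ 0.65656541 -0.36892995]]
posttop [[ 0.59364033 -0.26411385]
 [ 0.59798403 -0.22475223]]
dish [[ 0.50967557 -0.009078    0.01      ]] crock [[ 0.4196237  -0.01065706  0.04      ]] sd [[ 0.5843703   0.00151065  0.01      ]
 [ 0.74009768 -0.00870411  0.01      ]]
```

View pics/stand.png

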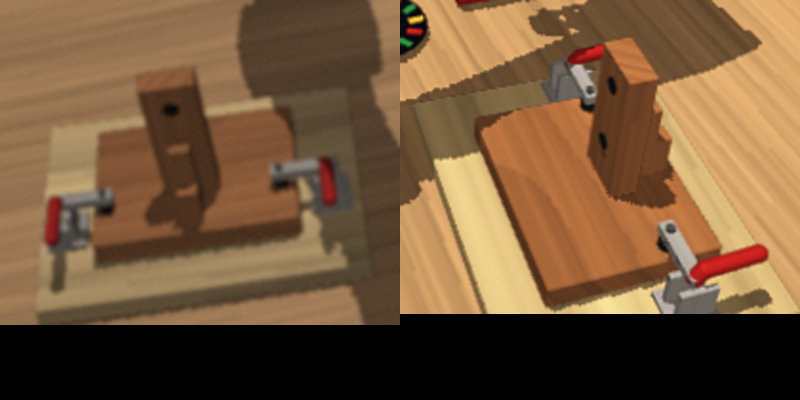

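The enlarged stand shows the post's top quad in the side crop at about (606,47), (632,86), (657,76) and (630,38). The front face with its two holes is on the left, facing the robot. The board and base corners are clear too.

I'll move the wrist camera towards the stand for a closer look, which also gives me data for a kinematic model.

```bash
python3 - <<'E'
from h import *
c=cam('side')
P=plane(c,[(378.1,279.7),(391.8,300.1),(404.9,294.9),(390.7,274.9)],.143);print(P[:,:2])
o=get_obs();print(R.from_rotvec(o['eef_rot']).as_matrix().round(3))
E
python3 -m creep '[[-2,-5,0,0,0,0,0],[-5,-10,0,0,0,0,0],[-8,-15,0,0,0,0,0],[-10,-20,0,0,0,0,0],[-10,-20,0,0,0,0,0]]'
python3 - <<'E'
from h import *
o=get_obs();im=snapshot('wrist');print(o['tool_pos'],o['eef_rot'],o['qpos'],o['time_s'])
cv2.imwrite('pics/w1.png',im[:,:,::-1]);np.savez('pics/w1.npz',**o)
E
```

```text
[[ 0.59123775 -0.23456305]
 [ 0.58876236 -0.27097036]
 [ 0.60761814 -0.26873264]
 [ 0.61013946 -0.23210804]]
[[-0.     1.    -0.001]
 [ 1.     0.    -0.   ]
 [-0.    -0.001 -1.   ]]
time_s: 0.78
tool_pos: [0.4461, -0.1019, 0.2309]
eef_rot: [-2.225, -2.215, 0.004]
wrist_force: [0.2, -0.3, 0.3]
opening: 0.999
[ 0.44605404 -0.1019175   0.23087783] [-2.2248948  -2.21532974  0.00375239] [ 0.10978703  0.20999639  0.01810975  2.02660093 -0.00384826  0.90797541
  0.12556869] 0.775
```

View pics/w1.png

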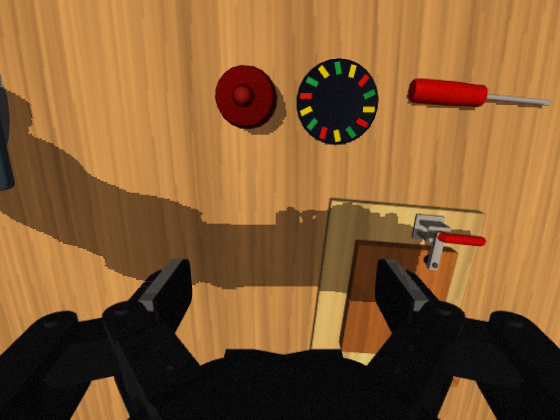

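I now know that tool x is world +y and tool y is world +x. The picture shows the board's corners at (331,199) and (484,212), and the dish, crock and screwdriver. I'll shift so the camera sees the post.

```bash
python3 -m creep '[[-5,4,1,0,0,0,0],[-10,8,2,0,0,0,0],[-15,12,2,0,0,0,0],[-15,12,2,0,0,0,0],[-15,12,2,0,0,0,0]]' | head -2
python3 - <<'E'
from h import *
o=get_obs();im=snapshot('wrist');print(o['tool_pos'],o['eef_rot'],o['qpos'],o['time_s'])
cv2.imwrite('pics/w2.png',im[:,:,::-1]);np.savez('pics/w2.npz',**o)
E
```

```text
time_s: 1.45
tool_pos: [0.5708, -0.2491, 0.2105]
[ 0.57081268 -0.24910566  0.21051814] [-2.21971661e+00 -2.22174287e+00 -3.91326656e-04] [ 0.28273158  0.51165798  0.07943916  1.63726636 -0.04710329  0.99533193
  0.37862445] 1.45
```

View pics/w2.png

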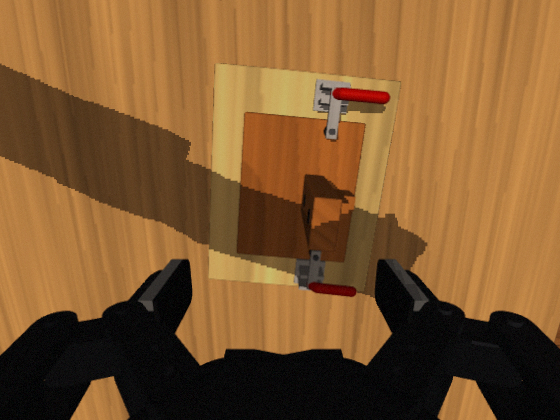

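The stand is fully visible. Board corners are at about (216,64), (400,82) and (209,278), base corners at (245,112), (365,124) and (237,254), and the post top at (313,197), (343,199) and (308,248). I'll fit the stand pose from these points together with the scene and side ones.

Run:
```python
from h import *
from scipy.optimize import least_squares
o=np.load('pics/w2.npz');c=cam('wrist',o);s=cam('side')
D=[(c,(216,64),-100,120,18),(c,(400,82),90,120,18),(c,(209,278),-100,-120,18),(c,(245,112),-65,75,38),(c,(365,124),55,75,38),(c,(237,254),-65,-75,38),
(c,(313,197),0,20,143),(c,(343,199),20,20,143),(c,(308,248),0,-20,143),
(s,(378.1,279.7),0,20,143),(s,(391.8,300.1),0,-20,143),(s,(404.9,294.9),20,-20,143),(s,(390.7,274.9),20,20,143)]
def res(p,D=D):
    r=[]
    for cm,px,x,y,z in D:
        Rm=R.from_euler('z',p[2]).as_matrix();X=Rm@np.array([x,y,0])/1e3+[p[0],p[1],z/1e3]
        r.append(proj(cm,X)[0]-px)
    return np.array(r)
for D_ in (D,D[:9],D[9:]):
    q=least_squares(lambda p:res(p,D_).ravel(),[.59,-.25,-.1],loss='soft_l1');print(q.x,np.degrees(q.x[2]))
    print(res(q.x,D_).round(1).tolist())
```

```text
[ 0.59015646 -0.25045315 -0.08728444] -5.00103002837584
[[-1.9, -1.0], [1.6, -0.9], [-0.8, 1.3], [-1.0, -0.1], [0.9, -0.7], [-0.5, -0.0], [1.2, 0.0], [-0.4, 0.5], [-0.0, 2.1], [-1.2, -2.2], [-0.5, -0.3], [2.1, 1.8], [1.3, -0.2]]
[ 0.590223   -0.25045748 -0.08782049] -5.031743484053864
[[-1.7, -1.1], [1.7, -0.8], [-0.8, 1.2], [-0.9, -0.1], [1.0, -0.7], [-0.4, -0.0], [1.3, 0.1], [-0.2, 0.5], [0.0, 2.1]]
[ 0.58951392 -0.25095674 -0.04650839] -2.6647345726439635
[[-2.0, -1.7], [-0.2, 0.0], [2.1, 1.6], [0.1, -0.2]]
```

Stand pose is x=0.590, y=-0.2505, yaw -5°, with about 1–2 mm of residual. Next I'll go over the panel, turning the jaws across it on the way.

```bash
python3 -m creep '[[6,0.2,-2,0,0,10,0],[12,0.4,-3,0,0,20,0],[18,0.6,-3,0,0,30,0],[24,0.8,-3,0,0,40,0],[30,1,-3,0,0,50,0]]' | head -3
python3 -m creep '[[4,-4,0,0,0,10,0],[8,-8.5,0.5,0,0,20,0],[13.2,-14.6,1,0,0,20,0],[13.2,-14.6,1,0,0,20,0],[13.2,-14.6,1,0,0,20,0]]' | head -3
python3 - <<'E'
from h import *
o=get_obs();im=snapshot('wrist');print(o['tool_pos'],o['eef_rot'],o['qpos'],o['time_s'])
print(R.from_rotvec(o['eef_rot']).as_matrix().round(3))
cv2.imwrite('pics/w3.png',im[:,:,::-1]);np.savez('pics/w3.npz',**o)
E
```

```text
time_s: 2.12
tool_pos: [0.5788, 0.0537, 0.2418]
eef_rot: [-2.953, -1.069, -0.001]
time_s: 2.75
tool_pos: [0.5858, 0.2489, 0.2312]
eef_rot: [-3.092, -0.552, 0.001]
[0.58576049 0.24891721 0.23120586] [-3.09198099e+00 -5.52274181e-01  1.11506113e-03] [-0.62153691  0.51838411  0.21358096  1.58648943 -0.12231415  1.05031065
 -1.59150871] 2.75
[[ 0.938  0.346 -0.001]
 [ 0.346 -0.938  0.001]
 [-0.001 -0.001 -1.   ]]
```

View pics/w3.png

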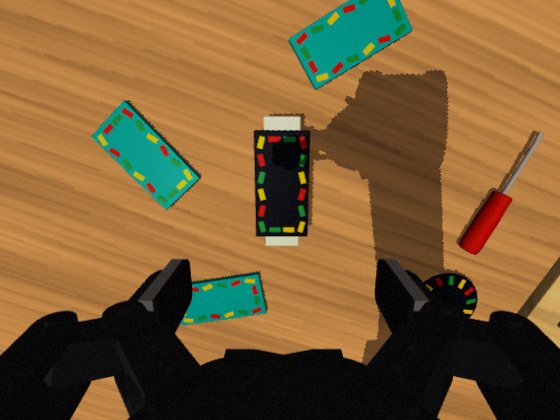

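The panel is centred at about (282,184), with corners at about (255,131), (310,131), (308,236) and (256,236). The jaws are aligned with it and the decoys are off to the sides.

Run:
```python
from h import *
o=np.load('pics/w3.npz');c=cam('wrist',o)
P=plane(c,[(254.5,130.5),(310,130.5),(308.5,236.5),(256,236.5)],.034)
print(P.mean(0));
for i,j in ((0,1),(1,2),(2,3),(3,0)): d=P[j]-P[i];print(np.linalg.norm(d),np.degrees(np.arctan2(d[1],d[0])))
print(plane(c,[(200,177),(162,210),(265,316),(258,272)],.008))
```

```text
[0.58536031 0.25006025 0.034     ]
0.05907509152842173 -69.76220579357934
0.1200173191699641 -159.2781948371727
0.06126495056956301 110.26462670587577
0.12004748853479727 19.676504937670952
[[0.55669894 0.34419522 0.008     ]
 [0.50099002 0.37699642 0.008     ]
 [0.40346325 0.20826644 0.008     ]
 [0.46277288 0.23865919 0.008     ]]
```

```bash
python3 -m creep '[[0,0,0,0,10,0,0],[0,0,0,0,20,0,0],[0,0,0,0,30,0,0],[0,0,0,0,40,0,0],[0,0,0,0,45,0,0]]'; python3 -c "
from bench import *;print(get_obs()['qpos'].round(3))"
python3 -m creep '[[0,0,0,0,-10,0,0],[0,0,0,0,-20,0,0],[0,0,0,0,-30,0,0],[0,0,0,0,-40,0,0],[0,0,0,0,-50,0,0]]';python3 -m creep '[[0,0,0,0,-10,0,0],[0,0,0,0,-20,0,0],[0,0,0,0,-30,0,0],[0,0,0,0,-40,0,0],[0,0,0,0,-40,0,0]]'; python3 -c "
from bench import *;print(get_obs()['qpos'].round(3))"
```

```text
time_s: 3.42
tool_pos: [0.5907, 0.2297, 0.2342]
eef_rot: [-2.909, -0.491, -0.879]
wrist_force: [0.2, -1.9, -0.4]
opening: 1.003
[-0.523  0.275  0.017  2.096  0.549  0.235 -2.246]
time_s: 4.05
tool_pos: [0.5924, 0.2297, 0.2358]
eef_rot: [2.994, 0.482, -0.437]
wrist_force: [0.7, 0.1, -1.8]
opening: 0.998
time_s: 4.68
tool_pos: [0.6079, 0.2354, 0.2769]
eef_rot: [2.872, 0.456, -0.808]
wrist_force: [0.7, 0.9, -2.4]
opening: 1.002
[-0.333  0.904 -0.223  0.897  0.108  1.908 -1.771]
```

The panel is at (0.5854, 0.2501) with yaw 20.2°. The tilt tests show the wrist near its limits (q6 from 0.235 to 1.908), so I'll fit a quick kinematic model from the logged poses to plan the upright orientation.

```bash
cat > kin.py <<'E'
import numpy as np,itertools
from scipy.spatial.transform import Rotation as R
from scipy.optimize import least_squares
D=[([-0.06620061,0.53721662,-0.00445015,1.53893291,0.00261209,1.06731782,-0.07123493],[.6493217,-1.77e-5,.230357],[-2.22052,-2.220639,.002226]),
([.10978703,.20999639,.01810975,2.02660093,-.00384826,.90797541,.12556869],[.44605,-.10192,.23088],[-2.2248948,-2.21532974,.00375239]),
([.28273158,.51165798,.07943916,1.63726636,-.04710329,.99533193,.37862445],[.57081,-.24911,.21052],[-2.21971661,-2.22174287,-3.9e-4]),
([-.62153691,.51838411,.21358096,1.58648943,-.12231415,1.05031065,-1.59150871],[.58576,.24892,.23121],[-3.09198,-.552274,.001115]),
([-.523,.275,.017,2.096,.549,.235,-2.246],[.5907,.2297,.2342],[-2.909,-.491,-.879]),
([-.333,.904,-.223,.897,.108,1.908,-1.771],[.6079,.2354,.2769],[2.872,.456,-.808])]
def fk(q,s,k,t):
    Rm=np.eye(3);p=np.zeros(3)+t[0]
    for i in range(7):
        Rm=Rm@R.from_euler('zyzyzyz'[i],s[i]*q[i]).as_matrix();p=p+Rm@t[i+1]
    return p,Rm@R.from_euler('z',k).as_matrix()
def signs():
    best=[]
    for s in itertools.product((1,-1),repeat=7):
        if s[1]<0: continue
        for k in np.arange(4)*np.pi/2:
            e=sum((R.from_matrix(fk(q,s,k,np.zeros((8,3)))[1]).inv()*R.from_rotvec(r)).magnitude() for q,_,r in D)
            best.append((e,s,k))
    return sorted(best)[:3]
def res(x,s):
    t=x.reshape(8,3);return np.concatenate([np.concatenate([(fk(q,s,0,t)[0]-p)*1000 for q,p,_ in D]),(x-x0)*30])
x0=np.zeros(24);x0[[2,8,14,23]]=.36,.42,.4,.35
E
python3 - <<'E'
from kin import *
for b in signs(): print(b)
s=signs()[0][1]
import kin
for it in range(3):
    q=least_squares(res,kin.x0,args=(s,));kin.x0=q.x
print(np.abs(q.fun[:18]).max());print(q.x.reshape(8,3).round(3))
E
```

```text
(0.0018391420107563884, (-1, 1, -1, 1, -1, 1, -1), np.float64(1.5707963267948966))
(1.1101771595622705, (-1, 1, 1, 1, -1, 1, -1), np.float64(1.5707963267948966))
(1.6665373158671697, (-1, 1, -1, 1, 1, 1, -1), np.float64(1.5707963267948966))
0.060867025042071754
[[-0.    -0.001  0.356]
 [ 0.003 -0.012 -0.004]
 [-0.    -0.012  0.462]
 [-0.    -0.01   0.042]
 [ 0.003 -0.01   0.423]
 [-0.001 -0.     0.023]
 [ 0.    -0.    -0.007]
 [ 0.     0.     0.343]]
```

The model fits to 0.06 mm. Now I'll solve IK for the grasp and the final push, which needs the q5≈±π wrist branch.

```bash
cat >> kin.py <<'E'
S=(-1,1,-1,1,-1,1,-1);K=np.pi/2
try: TT=np.load('pics/t.npy')
except: 
    x=x0.copy()
    for _ in range(3):
        x0=least_squares(res,x0,args=(S,)).x
    TT=x0.reshape(8,3);np.save('pics/t.npy',TT)
lo=np.array([-2.7,-.37,-1.27,.24,-1.31,.19,-2.76]);hi=np.array([2.7,2.16,1.26,2.4,4.45,1.91,2.76])
def FK(q): return fk(q,S,K,TT)
def IK(p,Rm,q0,w=.03):
    def f(q):
        a,b=FK(q);return np.r_[(a-p)*100,R.from_matrix(b.T@Rm).as_rotvec()*30,w*(q-q0)]
    r=least_squares(f,np.clip(q0,lo+.02,hi-.02),bounds=(lo+.01,hi-.01));return r.x,np.linalg.norm(r.fun[:6])
def tool(yaw,th): # tool x 'far/up' side at tilt th from down (deg, + towards forward): 
    # base: x=fwd(yaw), y=right, z=down ; turn about tool y by th
    return R.from_euler('z',yaw,degrees=True).as_matrix()@np.array([[1,0,0],[0,-1,0],[0,0,-1.]])@R.from_euler('y',th,degrees=True).as_matrix()
E
python3 - <<'E'
from kin import *
q0=np.array(D[5][0])
pc=np.array([.5854,.2501,.030]);yw=20.2
st=np.array([.590,-.2505,.038]);ys=-5
for th in (-10,-20,-30):
    Rg=tool(yw,th);gp=pc+.01*R.from_euler('z',yw,degrees=True).apply([1,0,0])
    q,e=IK(gp+.022*Rg[:,2],Rg,np.array(D[3][0]));print('grasp',th,q.round(2),round(e,3))
    Rf=tool(ys,th+90);c=st+R.from_euler('z',ys,degrees=True).apply([-.004,0,.07])
    for q5 in (np.pi,-1.2,1.5,0):
      for q7 in (-2,0,2):
        for q3 in (-.5,0,.5):
          q,e=IK(c+.022*Rf[:,2],Rf,np.array([.3,.8,q3,1.8,q5,.9,q7]),.01)
          if e<.05: print(' final',th,q.round(2),round(e,3))
E
```

```text
grasp -10 [-0.56  0.9   0.15  1.5  -0.17  0.93 -1.56] 0.0
 final -10 [0.21 1.14 0.36 2.29 3.46 1.74 1.34] 0.0
 final -10 [0.01 1.25 0.57 2.3  3.34 1.83 1.1 ] 0.0
 final -10 [-0.13  1.38  0.72  2.3   3.22  1.88  0.89] 0.0
 final -10 [ 0.82  1.07 -0.28  2.26  3.66  1.42  1.87] 0.0
 final -10 [ 0.65  1.06 -0.1   2.27  3.62  1.51  1.73] 0.0
 final -10 [0.48 1.06 0.07 2.28 3.58 1.6  1.6 ] 0.0
 final -10 [-0.22  1.48  0.82  2.3   3.13  1.9   0.73] 0.0
 final -10 [-0.22  1.48  0.82  2.3   3.13  1.9   0.73] 0.0
 final -10 [-0.22  1.48  0.82  2.3   3.13  1.9   0.73] 0.0
 final -10 [ 0.68  1.06 -0.14  2.27  3.63  1.49  1.76] 0.0
 final -10 [0.47 1.07 0.08 2.28 3.57 1.61 1.59] 0.0
 final -10 [0.28 1.11 0.29 2.28 3.5  1.71 1.41] 0.0
 final -10 [0.49 1.06 0.07 2.28 3.58 1.6  1.6 ] 0.0
 final -10 [0.2  1.14 0.37 2.29 3.46 1.75 1.33] 0.0
grasp -20 [-0.55  1.    0.16  1.32 -0.17  1.18 -1.56] 0.0
 final -20 [0.27 0.96 0.3  2.31 3.56 1.42 1.38] 0.0
 final -20 [0.07 1.06 0.53 2.32 3.52 1.53 1.19] 0.0
 final -20 [-0.1   1.19  0.73  2.33  3.46  1.63  0.98] 0.0
 final -20 [ 0.81  0.93 -0.31  2.28  3.58  1
[... 732 characters left out ...]
.19 1.18] 0.0
 final -30 [-0.09  1.    0.72  2.32  3.65  1.31  0.99] 0.0
 final -30 [ 0.81  0.81 -0.35  2.27  3.49  0.86  1.8 ] 0.0
 final -30 [ 0.62  0.78 -0.13  2.28  3.55  0.93  1.63] 0.0
 final -30 [0.43 0.79 0.1  2.29 3.6  1.02 1.47] 0.0
 final -30 [0.37 0.79 0.16 2.29 3.61 1.04 1.42] 0.0
 final -30 [0.13 0.86 0.44 2.31 3.64 1.16 1.22] 0.0
 final -30 [-0.14  1.05  0.78  2.32  3.64  1.35  0.94] 0.0
 final -30 [ 1.09  0.91 -0.68  2.26  3.35  0.76  2.15] 0.0
 final -30 [ 0.83  0.81 -0.37  2.27  3.49  0.85  1.82] 0.0
 final -30 [ 0.56  0.78 -0.06  2.28  3.57  0.96  1.58] 0.0
 final -30 [ 1.38  1.17 -1.06  2.24  3.03  0.7   2.75] 0.0
 final -30 [ 1.33  1.1  -0.98  2.25  3.11  0.7   2.6 ] 0.0
```

Feasible. A -30° grasp tilt ends with the tool pointing forward and 30° down. Now the rows to the pregrasp (8 cm back along the tool) and the grasp.

```bash
cat >> kin.py <<'E'
def rel(p0,R0,p1,R1): return np.r_[R0.T@(p1-p0)*100,np.degrees(R.from_matrix(R0.T@R1).as_rotvec())].round(2)
E
python3 - <<'E'
from kin import *
from bench import *
o=get_obs();R0=R.from_rotvec(o['eef_rot']).as_matrix();p0=o['tool_pos'];print(p0,FK(o['qpos'])[0])
Rg=tool(20.2,-30);p=np.array([.5854,.2501,.030])+.010*np.array([np.cos(np.radians(20.2)),np.sin(np.radians(20.2)),0])+.022*Rg[:,2]
print(p,rel(p0,R0,p-.08*Rg[:,2],Rg))
E
```

```text
[0.60786043 0.23542349 0.27692661] [0.60800039 0.23561728 0.27683557]
[0.58446151 0.2497547  0.01094744] [12.21 -2.93 15.46  1.01  1.81 -2.4 ]
```

```bash
python3 -m creep '[[4,-1,5,0.3,0.6,-0.8,0],[8,-2,10,0.7,1.2,-1.6,0],[12.2,-2.9,15.5,1,1.8,-2.4,0],[12.2,-2.9,15.5,1,1.8,-2.4,0],[12.2,-2.9,15.5,1,1.8,-2.4,0]]'
cat > g.py <<'E'
from kin import *
from bench import *
o=get_obs();R0=R.from_rotvec(o['eef_rot']).as_matrix();p0=o['tool_pos']
Rg=tool(20.2,-30);p=np.array([.5854,.2501,.030])+.010*np.array([np.cos(np.radians(20.2)),np.sin(np.radians(20.2)),0])+.022*Rg[:,2]
print(o['qpos'].round(2),rel(p0,R0,p,Rg))
E
python3 g.py
```

```text
time_s: 5.3
tool_pos: [0.6226, 0.2841, 0.0949]
eef_rot: [2.931, 0.557, -0.759]
wrist_force: [-0.7, 0.2, 0.3]
opening: 0.999
[-0.35  1.09 -0.26  0.94  0.13  1.62 -1.75] [-0.19  2.08  9.61 -1.03 -1.25  1.6 ]
```

```bash
python3 -m creep '[[-0.1,1,1,-0.5,-0.6,0.8,0],[-0.2,2.1,2.5,-1,-1.2,1.6,0],[-0.2,2.1,4,-1,-1.2,1.6,0],[-0.2,2.1,4,-1,-1.2,1.6,0],[-0.2,2.1,4,-1,-1.2,1.6,0]]'; python3 g.py
python3 - <<'E'
from h import *
cv2.imwrite('pics/s4.png',cv2.resize(np.hstack([snapshot('wrist')[:,:,::-1],snapshot('side')[:,:,::-1]]),(800,300)))
E
```

```text
time_s: 5.92
tool_pos: [0.6095, 0.2598, 0.0592]
eef_rot: [2.906, 0.521, -0.777]
wrist_force: [0.4, 0.7, -0.0]
opening: 1.0
[-0.33  1.1  -0.25  1.01  0.15  1.56 -1.76] [ 0.07  0.09  5.53 -0.06 -0.07  0.15]
```

View pics/s4.png

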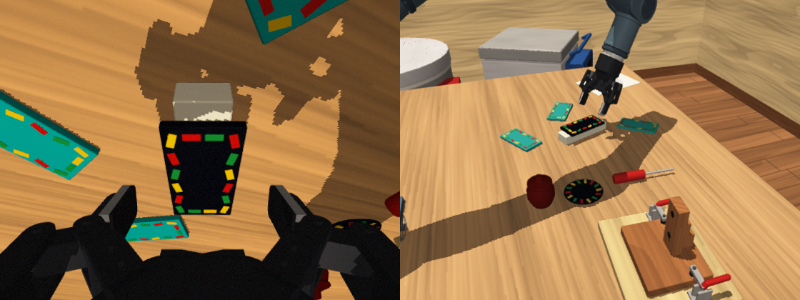

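The wrist view shows the panel centred between the open fingers and aligned with them. Descending, then closing at 30 N.

```bash
python3 -m creep '[[0,0.1,1.5,0,0,0,0],[0,0.1,3,0,0,0,0],[0,0.1,4.5,0,0,0,0],[0,0.1,5.5,0,0,0,0],[0,0.1,5.5,0,0,0,0]]'; python3 g.py
python3 -m creep '[[0,0,0,0,0,0,0.15],[0,0,0,0,0,0,0.3],[0,0,0,0,0,0,0.5],[0,0,0,0,0,0,0.7],[0,0,0,0,0,0,0.7]]' 30;  python3 g.py
```

```text
time_s: 6.65
tool_pos: [0.5832, 0.2486, 0.0105]
eef_rot: [2.904, 0.52, -0.78]
wrist_force: [0.6, -1.0, 0.7]
opening: 1.001
[-0.32  1.12 -0.25  1.12  0.16  1.45 -1.77] [ 0.11 -0.07 -0.12 -0.03  0.05  0.12]
time_s: 7.28
tool_pos: [0.5849, 0.2494, 0.012]
eef_rot: [2.907, 0.52, -0.775]
wrist_force: [2.4, 1.2, 5.0]
opening: 0.693
[-0.32  1.11 -0.25  1.12  0.16  1.45 -1.77] [ 0.03 -0.05  0.11 -0.06 -0.16  0.11]
```

Gripped (opening 0.693, about 59 mm). Lifting straight up gently.

```bash
python3 -m creep '[[0,0,0,0,0,0,0.7],[-0.5,0,-0.87,0,0,0,0.7],[-1.5,0,-2.6,0,0,0,0.7],[-3,0,-5.2,0,0,0,0.7],[-5,0,-8.7,0,0,0,0.7]]' 40
python3 -m creep '[[-2,0,-3.5,0,0,0,0.7],[-4,0,-6.9,0,0,0,0.7],[-6,0,-10.4,0,0,0,0.7],[-7,0,-12.1,0,0,0,0.7],[-7,0,-12.1,0,0,0,0.7]]'
python3 - <<'E'
from h import *
o=get_obs();print(o['qpos'].round(3));
cv2.imwrite('pics/s5.png',cv2.resize(np.hstack([snapshot('scene')[:,:,::-1],snapshot('side')[:,:,::-1]]),(800,300)))
E
```

```text
time_s: 7.9
tool_pos: [0.584, 0.2487, 0.1138]
eef_rot: [2.905, 0.52, -0.778]
wrist_force: [0.5, -0.1, -2.2]
opening: 0.691
time_s: 8.52
tool_pos: [0.5846, 0.2488, 0.2532]
eef_rot: [2.907, 0.52, -0.773]
wrist_force: [-0.2, 0.1, -2.2]
opening: 0.69
[-0.318  0.858 -0.272  1.032  0.107  1.784 -1.774]
```

View pics/s5.png

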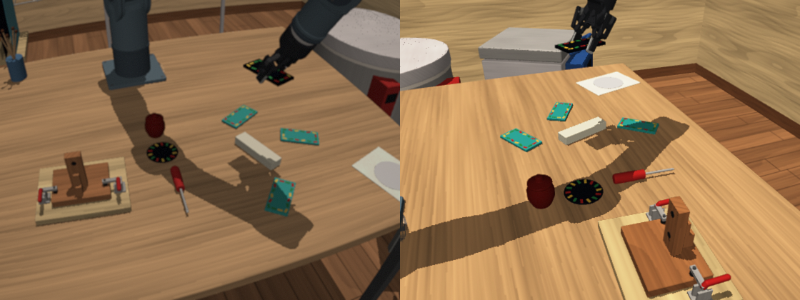

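Panel held level at z≈0.25 and the strip is empty. Next I plan the flip, with rows generated from a joint-space path and re-planned as I go.

```bash
cat > plan.py <<'E'
from kin import *
from bench import *
import sys
back,up=float(sys.argv[1])/1e3,float(sys.argv[2])/1e3
o=get_obs();q=o['qpos'];R0=R.from_rotvec(o['eef_rot']).as_matrix();p0=o['tool_pos']
Rf=tool(-5,60);c=np.array([.590,-.2505,.038])+R.from_euler('z',-5,degrees=True).apply([-.004-back,0,.07+up])+.022*Rf[:,2]
best=None
for q3 in (-.4,-.2,0,.2,.4):
    x,e=IK(c,Rf,np.array([.5,.8,q3,2.1,3.5,1,1.5]),.01)
    cost=np.abs(x-q).max()+np.linalg.norm(x-q)*.3
    if e<.05 and (best is None or cost<best[0]): best=(cost,x)
qf=best[1];print('now',q.round(2),'goal',qf.round(2),'t',o['time_s'])
# steps: limited to 9.5 deg turn & 5cm per row
def f(s):
    x=q+(qf-q)*s; return FK(x)
s=0;rows=[];pb,Rb=p0,R0;n=0
while s<1 and n<45:
    a,A=f(s);ds=.2
    while True:
        b,B=f(min(1,s+ds))
        if np.degrees(R.from_matrix(A.T@B).magnitude())<9.3 and np.linalg.norm(b-a)<.05 and np.abs((qf-q)*ds).max()<.2: break
        ds*=.93
    s=min(1,s+ds);n+=1
    if n<=10: print(n,rel(p0,R0,b,B).tolist(),'w',b.round(3),'z',B[:,2].round(2))
    elif n%4==0: print(n,'w',b.round(3),'z',B[:,2].round(2),'px',B[:,0].round(2))
print(n,'rows; direct',rel(p0,R0,c,Rf))
E
python3 plan.py 40 90
```

```text
now [-0.32  0.86 -0.27  1.04  0.11  1.78 -1.77] goal [ 0.72  0.52 -0.2   2.38  3.64  0.78  1.53] t 8.625
1 [0.37, 4.66, 0.87, -4.57, 0.81, -2.72] w [0.599 0.204 0.241] z [-0.43 -0.24 -0.87]
2 [0.5, 9.35, 1.55, -9.27, 1.1, -5.69] w [0.613 0.159 0.234] z [-0.39 -0.31 -0.87]
3 [0.4, 14.01, 2.04, -14.02, 0.87, -8.9] w [0.626 0.115 0.23 ] z [-0.35 -0.38 -0.86]
4 [0.07, 18.94, 2.35, -19.16, 0.02, -12.61] w [0.639 0.067 0.229] z [-0.3  -0.46 -0.84]
5 [-0.46, 23.76, 2.45, -24.26, -1.44, -16.58] w [0.651 0.02  0.231] z [-0.26 -0.53 -0.81]
6 [-1.17, 28.42, 2.35, -29.27, -3.51, -20.78] w [ 0.661 -0.026  0.235] z [-0.21 -0.6  -0.77]
7 [-2.09, 33.22, 2.02, -34.48, -6.4, -25.56] w [ 0.672 -0.073  0.243] z [-0.17 -0.67 -0.73]
8 [-3.13, 37.77, 1.5, -39.46, -9.96, -30.59] w [ 0.682 -0.118  0.252] z [-0.12 -0.73 -0.67]
9 [-4.32, 42.33, 0.74, -44.48, -14.51, -36.23] w [ 0.692 -0.163  0.265] z [-0.07 -0.79 -0.61]
10 [-5.54, 46.52, -0.18, -49.09, -19.78, -42.11] w [ 0.701 -0.205  0.279] z [-0.01 -0.84 -0.54]
12 w [ 0.716 -0.271  0.307] z [ 0.09 -0.9  -0.42] px [-0.08  0.41 -0.91]
16 w [ 0.739 -0.357  0.354] z [ 0.31 -0.93 -0.2 ] px [-0.52  0.01 -0.86]
20 w [ 0.752 -0.392  0.376] z [ 0.53 -0.85 -0.07] px [-0.75 -0.43 -0.5 ]
24 w [ 0.749 -0.391  0.364] z [ 0.72 -0.69 -0.06] px [-0.69 -0.72  0.03]
28 w [ 0.722 -0.362  0.322] z [ 0.85 -0.5  -0.14] px [-0.36 -0.76  0.54]
32 w [ 0.663 -0.314  0.259] z [ 0.91 -0.29 -0.3 ] px [ 0.11 -0.52  0.85]
36 w [ 0.569 -0.25   0.189] z [ 0.87 -0.08 -0.49] px [ 0.49 -0.06  0.87]
37 rows; direct [-13.25  45.95  14.91  -7.32  88.47  27.07]
```

```bash
python3 plan.py 80 220
```

```text
now [-0.32  0.86 -0.27  1.04  0.11  1.78 -1.77] goal [ 0.86  0.14 -0.26  2.39  4.05  0.54  1.04] t 8.625
1 [0.38, 4.75, 0.23, -4.66, 1.75, -1.63] w [0.602 0.204 0.246] z [-0.41 -0.24 -0.88]
2 [0.52, 9.55, 0.24, -9.52, 3.05, -3.48] w [0.62  0.16  0.245] z [-0.36 -0.31 -0.88]
3 [0.42, 14.32, 0.04, -14.53, 3.88, -5.53] w [0.636 0.115 0.248] z [-0.3  -0.37 -0.88]
4 [0.1, 19.04, -0.37, -19.65, 4.23, -7.78] w [0.652 0.071 0.253] z [-0.25 -0.44 -0.86]
5 [-0.43, 23.67, -0.98, -24.86, 4.09, -10.22] w [0.667 0.027 0.261] z [-0.2  -0.51 -0.84]
6 [-1.21, 28.49, -1.86, -30.5, 3.37, -13.06] w [ 0.681 -0.019  0.272] z [-0.14 -0.58 -0.8 ]
7 [-2.18, 33.11, -2.95, -36.14, 2.07, -16.1] w [ 0.695 -0.064  0.286] z [-0.08 -0.64 -0.76]
8 [-3.31, 37.49, -4.24, -41.73, 0.18, -19.33] w [ 0.707 -0.106  0.303] z [-0.03 -0.7  -0.71]
9 [-4.67, 41.89, -5.82, -47.62, -2.5, -23.0] w [ 0.718 -0.149  0.324] z [ 0.03 -0.76 -0.65]
10 [-6.25, 46.23, -7.7, -53.77, -6.14, -27.17] w [ 0.729 -0.191  0.348] z [ 0.09 -0.82 -0.57]
12 w [ 0.747 -0.262  0.4  ] z [ 0.21 -0.89 -0.41] px [ 0.29  0.46 -0.84]
16 w [ 0.769 -0.347  0.498] z [ 0.44 -0.89 -0.1 ] px [-0.08  0.08 -0.99]
20 w [ 0.775 -0.368  0.558] z [ 0.64 -0.76  0.09] px [-0.37 -0.41 -0.84]
24 w [ 0.765 -0.351  0.567] z [ 0.81 -0.56  0.14] px [-0.48 -0.79 -0.38]
28 w [ 0.732 -0.318  0.529] z [ 0.93 -0.36  0.05] px [-0.37 -0.91  0.21]
32 w [ 0.673 -0.284  0.457] z [ 0.97 -0.2  -0.13] px [-0.06 -0.73  0.68]
36 w [ 0.585 -0.256  0.367] z [ 0.92 -0.1  -0.37] px [ 0.32 -0.32  0.89]
39 rows; direct [-22.89  44.22   5.47  -7.32  88.47  27.07]
```

```bash
sed -i "s/    if n<=10: print.*/    if n<=20: print(n,rel(pb,Rb,b,B).round(1).tolist(),'w',b.round(3))\n    if n%5==0: pb,Rb=b,B/; s/    elif n%4/    if n>20 and n%4/" plan.py; python3 plan.py 80 220 | cut -c1-110
```

```text
now [-0.32  0.86 -0.27  1.04  0.11  1.78 -1.77] goal [ 0.86  0.14 -0.26  2.39  4.05  0.54  1.04] t 8.625
1 [0.4, 4.8, 0.2, -4.7, 1.8, -1.6] w [0.602 0.204 0.246]
2 [0.5, 9.6, 0.2, -9.5, 3.0, -3.5] w [0.62  0.16  0.245]
3 [0.4, 14.3, 0.0, -14.5, 3.9, -5.5] w [0.636 0.115 0.248]
4 [0.1, 19.0, -0.4, -19.6, 4.2, -7.8] w [0.652 0.071 0.253]
5 [-0.4, 23.7, -1.0, -24.9, 4.1, -10.2] w [0.667 0.027 0.261]
6 [-1.6, 4.6, 1.1, -5.5, -0.5, -3.2] w [ 0.681 -0.019  0.272]
7 [-3.4, 9.0, 1.9, -10.9, -1.6, -6.6] w [ 0.695 -0.064  0.286]
8 [-5.3, 13.3, 2.4, -16.2, -3.1, -10.4] w [ 0.707 -0.106  0.303]
9 [-7.4, 17.6, 2.7, -21.8, -5.3, -14.8] w [ 0.718 -0.149  0.324]
10 [-9.7, 22.1, 2.6, -27.6, -8.3, -19.8] w [ 0.729 -0.191  0.348]
11 [-3.4, 2.7, 1.7, -5.3, -3.1, -5.8] w [ 0.739 -0.229  0.373]
12 [-6.7, 5.3, 3.0, -10.3, -6.7, -12.0] w [ 0.747 -0.262  0.4  ]
13 [-9.8, 7.7, 3.9, -14.9, -10.5, -18.6] w [ 0.754 -0.291  0.427]
14 [-12.6, 9.8, 4.4, -19.1, -14.8, -25.6] w [ 0.76  -0.315  0.453]
15 [-15.0, 11.6, 4.6, -22.7, -18.9, -32.4] w [ 0.765 -0.333  0.476]
16 [-2.4, 0.0, 1.0, -3.3, -3.9, -7.3] w [ 0.769 -0.347  0.498]
17 [-4.5, 0.1, 1.8, -6.3, -7.8, -15.0] w [ 0.772 -0.358  0.518]
18 [-6.3, 0.2, 2.2, -9.0, -11.8, -22.9] w [ 0.774 -0.364  0.534]
19 [-7.6, 0.2, 2.3, -11.2, -15.5, -30.4] w [ 0.775 -0.368  0.547]
20 [-8.6, 0.3, 2.1, -13.3, -19.2, -38.2] w [ 0.775 -0.368  0.558]
24 w [ 0.765 -0.351  0.567] z [ 0.81 -0.56  0.14] px [-0.48 -0.79 -0.38]
28 w [ 0.732 -0.318  0.529] z [ 0.93 -0.36  0.05] px [-0.37 -0.91  0.21]
32 w [ 0.673 -0.284  0.457] z [ 0.97 -0.2  -0.13] px [-0.06 -0.73  0.68]
36 w [ 0.585 -0.256  0.367] z [ 0.92 -0.1  -0.37] px [ 0.32 -0.32  0.89]
39 rows; direct [-22.89  44.22   5.47  -7.32  88.47  27.07]
```

```bash
python3 -m creep '[[0.4,4.8,0.2,-4.7,1.8,-1.6,0.7],[0.5,9.6,0.2,-9.5,3,-3.5,0.7],[0.4,14.3,0,-14.5,3.9,-5.5,0.7],[0.1,19,-0.4,-19.6,4.2,-7.8,0.7],[-0.4,23.7,-1,-24.9,4.1,-10.2,0.7]]' | head -2
python3 -m creep '[[-1.6,4.6,1.1,-5.5,-0.5,-3.2,0.7],[-3.4,9,1.9,-10.9,-1.6,-6.6,0.7],[-5.3,13.3,2.4,-16.2,-3.1,-10.4,0.7],[-7.4,17.6,2.7,-21.8,-5.3,-14.8,0.7],[-9.7,22.1,2.6,-27.6,-8.3,-19.8,0.7]]'
python3 plan.py 80 220 | cut -c1-110
```

```text
time_s: 9.25
tool_pos: [0.6671, 0.0252, 0.2596]
time_s: 9.88
tool_pos: [0.7299, -0.192, 0.3463]
eef_rot: [1.877, 1.195, -0.513]
wrist_force: [0.4, 0.4, -1.2]
opening: 0.694
now [-0.14  0.66 -0.06  1.4   1.03  1.38 -1.01] goal [ 0.86  0.14 -0.26  2.39  4.05  0.54  1.04] t 9.875
1 [-3.5, 2.4, 1.9, -4.8, -3.2, -6.2] w [ 0.737 -0.231  0.371]
2 [-6.9, 4.8, 3.4, -9.2, -6.7, -12.7] w [ 0.743 -0.267  0.395]
3 [-10.0, 6.9, 4.5, -13.3, -10.5, -19.6] w [ 0.748 -0.297  0.42 ]
4 [-12.9, 8.8, 5.3, -17.1, -14.5, -26.8] w [ 0.753 -0.323  0.445]
5 [-15.5, 10.6, 5.7, -20.5, -18.8, -34.3] w [ 0.757 -0.344  0.468]
6 [-2.2, -0.2, 1.2, -2.9, -3.7, -7.4] w [ 0.76  -0.36   0.487]
7 [-4.2, -0.3, 2.0, -5.6, -7.4, -15.1] w [ 0.762 -0.372  0.505]
8 [-5.9, -0.4, 2.5, -8.1, -11.2, -23.0] w [ 0.763 -0.38   0.52 ]
9 [-7.2, -0.5, 2.8, -10.4, -15.0, -31.2] w [ 0.764 -0.385  0.533]
10 [-8.2, -0.5, 2.8, -12.3, -18.5, -38.8] w [ 0.764 -0.387  0.542]
11 [-0.5, -0.4, -0.1, -1.9, -3.4, -7.9] w [ 0.764 -0.386  0.549]
12 [-0.8, -0.6, -0.4, -3.6, -6.7, -15.9] w [ 0.762 -0.384  0.552]
13 [-1.0, -0.6, -0.9, -5.3, -10.1, -24.0] w [ 0.759 -0.379  0.553]
14 [-0.8, -0.5, -1.7, -6.9, -13.4, -32.2] w [ 0.755 -0.373  0.551]
15 [-0.5, -0.2, -2.6, -8.4, -16.8, -40.5] w [ 0.749 -0.365  0.546]
16 [-0.2, 0.7, -1.1, -1.5, -3.4, -8.4] w [ 0.742 -0.356  0.538]
17 [-0.3, 1.7, -2.5, -2.8, -6.8, -16.7] w [ 0.733 -0.347  0.528]
18 [-0.3, 2.9, -4.0, -4.1, -10.2, -25.2] w [ 0.722 -0.337  0.515]
19 [-0.2, 4.3, -5.8, -5.4, -13.8, -33.6] w [ 0.71  -0.326  0.5  ]
20 [0.0, 5.8, -7.7, -6.5, -17.5, -42.0] w [ 0.695 -0.315  0.482]
24 w [ 0.617 -0.274  0.398] z [ 0.95 -0.15 -0.29] px [ 0.18 -0.49  0.85]
28 w [ 0.525 -0.245  0.317] z [ 0.86 -0.08 -0.5 ] px [ 0.5  -0.04  0.87]
28 rows; direct [-10.29 -18.22   4.14  15.49  71.51  88.97]
```

Tracking well.

```bash
python3 -m creep '[[-3.5,2.4,1.9,-4.8,-3.2,-6.2,0.7],[-6.9,4.8,3.4,-9.2,-6.7,-12.7,0.7],[-10,6.9,4.5,-13.3,-10.5,-19.6,0.7],[-12.9,8.8,5.3,-17.1,-14.5,-26.8,0.7],[-15.5,10.6,5.7,-20.5,-18.8,-34.3,0.7]]' | head -2
python3 -m creep '[[-2.2,-0.2,1.2,-2.9,-3.7,-7.4,0.7],[-4.2,-0.3,2,-5.6,-7.4,-15.1,0.7],[-5.9,-0.4,2.5,-8.1,-11.2,-23,0.7],[-7.2,-0.5,2.8,-10.4,-15,-31.2,0.7],[-8.2,-0.5,2.8,-12.3,-18.5,-38.8,0.7]]'
python3 plan.py 80 220 | cut -c1-110
```

```text
time_s: 10.5
tool_pos: [0.7552, -0.344, 0.4673]
time_s: 11.12
tool_pos: [0.7625, -0.387, 0.5412]
eef_rot: [0.233, 1.634, -1.203]
wrist_force: [0.1, 0.1, -1.0]
opening: 0.691
now [-0.02  0.45  0.21  1.8   2.16  0.95 -0.31] goal [ 0.86  0.14 -0.26  2.39  4.05  0.54  1.04] t 11.125
1 [0.3, -0.3, 0.1, -2.3, -2.4, -8.3] w [ 0.76 -0.39  0.54]
2 [0.7, -0.4, -0.1, -4.5, -5.0, -16.7] w [ 0.757 -0.391  0.538]
3 [1.1, -0.4, -0.5, -6.6, -7.7, -25.1] w [ 0.752 -0.39   0.534]
4 [1.7, -0.2, -1.1, -8.6, -10.6, -33.5] w [ 0.747 -0.386  0.528]
5 [2.4, 0.1, -2.0, -10.6, -13.7, -41.9] w [ 0.74  -0.381  0.52 ]
6 [0.1, 0.9, -1.1, -1.7, -3.1, -8.5] w [ 0.732 -0.374  0.511]
7 [0.2, 2.0, -2.4, -3.2, -6.4, -17.0] w [ 0.722 -0.365  0.499]
8 [0.3, 3.2, -3.8, -4.4, -9.5, -25.0] w [ 0.712 -0.356  0.487]
9 [0.4, 4.5, -5.4, -5.4, -12.8, -33.0] w [ 0.7   -0.346  0.474]
10 [0.6, 5.8, -7.2, -6.3, -16.3, -41.0] w [ 0.686 -0.336  0.46 ]
11 [-1.3, 1.3, -1.6, -0.6, -3.4, -8.1] w [ 0.671 -0.324  0.444]
12 [-2.7, 2.7, -3.3, -1.0, -6.8, -16.2] w [ 0.655 -0.313  0.428]
13 [-4.1, 4.2, -5.2, -1.2, -10.2, -24.4] w [ 0.636 -0.301  0.41 ]
14 [-5.4, 5.8, -7.2, -1.2, -13.8, -32.5] w [ 0.617 -0.289  0.392]
15 [-6.8, 7.5, -9.4, -0.9, -17.4, -40.7] w [ 0.596 -0.277  0.374]
16 [-2.7, 0.3, -1.6, 0.5, -3.4, -8.3] w [ 0.573 -0.266  0.355]
17 [-5.5, 0.7, -3.3, 1.2, -6.9, -16.6] w [ 0.549 -0.255  0.335]
18 [-8.1, 1.1, -5.0, 2.1, -10.1, -24.3] w [ 0.525 -0.245  0.317]
18 rows; direct [  22.95    4.26  -26.89  -20.66  -72.61 -140.1 ]
```

```bash
python3 -m creep '[[0.3,-0.3,0.1,-2.3,-2.4,-8.3,0.7],[0.7,-0.4,-0.1,-4.5,-5,-16.7,0.7],[1.1,-0.4,-0.5,-6.6,-7.7,-25.1,0.7],[1.7,-0.2,-1.1,-8.6,-10.6,-33.5,0.7],[2.4,0.1,-2,-10.6,-13.7,-41.9,0.7]]' | head -2
python3 -m creep '[[0.1,0.9,-1.1,-1.7,-3.1,-8.5,0.7],[0.2,2,-2.4,-3.2,-6.4,-17,0.7],[0.3,3.2,-3.8,-4.4,-9.5,-25,0.7],[0.4,4.5,-5.4,-5.4,-12.8,-33,0.7],[0.6,5.8,-7.2,-6.3,-16.3,-41,0.7]]'
python3 plan.py 80 220 | cut -c1-110
```

```text
time_s: 11.75
tool_pos: [0.7405, -0.3795, 0.5193]
time_s: 12.38
tool_pos: [0.686, -0.3338, 0.4592]
eef_rot: [-1.569, 1.343, -1.708]
wrist_force: [1.6, 0.4, -2.5]
opening: 0.693
now [0.09 0.28 0.39 2.16 3.32 0.75 0.28] goal [ 0.86  0.14 -0.26  2.39  4.05  0.54  1.04] t 12.375
1 [-1.4, 2.1, -1.6, -1.5, -3.6, -7.8] w [ 0.668 -0.325  0.436]
2 [-2.8, 4.0, -3.4, -2.4, -7.3, -15.7] w [ 0.65  -0.316  0.415]
3 [-4.2, 5.8, -5.3, -2.8, -11.0, -23.8] w [ 0.631 -0.305  0.396]
4 [-5.5, 7.4, -7.4, -2.7, -14.8, -32.0] w [ 0.61  -0.292  0.378]
5 [-6.9, 8.9, -9.7, -2.2, -18.5, -40.5] w [ 0.589 -0.28   0.361]
6 [-2.4, 0.1, -1.5, 0.6, -3.0, -8.2] w [ 0.568 -0.268  0.346]
7 [-4.8, 0.2, -3.1, 1.5, -5.9, -16.7] w [ 0.546 -0.256  0.331]
8 [-7.1, 0.4, -4.7, 2.5, -8.6, -24.7] w [ 0.525 -0.245  0.317]
8 rows; direct [-10.4   12.96 -16.23   1.2  -28.44 -64.57]
```

```bash
python3 -m creep '[[-1.4,2.1,-1.6,-1.5,-3.6,-7.8,0.7],[-2.8,4,-3.4,-2.4,-7.3,-15.7,0.7],[-4.2,5.8,-5.3,-2.8,-11,-23.8,0.7],[-5.5,7.4,-7.4,-2.7,-14.8,-32,0.7],[-6.9,8.9,-9.7,-2.2,-18.5,-40.5,0.7]]' | head -2
python3 -m creep '[[-2.4,0.1,-1.5,0.6,-3,-8.2,0.7],[-4.8,0.2,-3.1,1.5,-5.9,-16.7,0.7],[-7.1,0.4,-4.7,2.5,-8.6,-24.7,0.7],[-7.1,0.4,-4.7,2.5,-8.6,-24.7,0.7]]'
python3 plan.py 60 120 | cut -c1-110
```

```text
time_s: 13.0
tool_pos: [0.5887, -0.2794, 0.3608]
time_s: 13.5
tool_pos: [0.5315, -0.2475, 0.3188]
eef_rot: [2.685, -0.172, 1.572]
wrist_force: [-0.3, -1.0, -2.3]
opening: 0.694
now [0.58 0.13 0.03 2.4  4.05 0.58 0.98] goal [ 1.21  0.52 -0.72  2.39  3.51  0.6   1.79] t 13.5
1 [-2.5, 0.1, 1.8, -0.1, -1.2, -1.7] w [ 0.535 -0.248  0.288]
2 [-4.7, 0.2, 3.5, 0.0, -1.9, -2.7] w [ 0.538 -0.248  0.261]
3 [-6.6, 0.1, 4.7, 0.2, -2.1, -3.0] w [ 0.541 -0.247  0.238]
4 [-7.8, 0.1, 5.6, 0.2, -1.7, -2.8] w [ 0.543 -0.246  0.223]
5 [-8.2, 0.1, 6.2, 0.1, -0.6, -2.2] w [ 0.545 -0.247  0.217]
5 rows; direct [-8.21  0.1   6.18  0.09 -0.62 -2.25]
```

The panel is upright in front of the stand. I'll move away from the q4 limit and come down with a 25 mm gap.

```bash
python3 plan.py 25 120 | cut -c1-110|tail -1;for u in 50 20 5; do python3 plan.py 25 $u | cut -c1-110| sed -n '1p;$p'; done
```

```text
5 rows; direct [-6.5   0.03  9.23  0.09 -0.62 -2.25]
now [0.58 0.13 0.03 2.4  4.05 0.58 0.98] goal [0.53 0.64 0.01 2.36 3.64 0.92 1.49] t 13.5
5 rows; direct [-12.59   0.26  12.66   0.09  -0.62  -2.25]
now [0.58 0.13 0.03 2.4  4.05 0.58 0.98] goal [0.53 0.72 0.01 2.35 3.61 0.99 1.52] t 13.5
5 rows; direct [-15.2    0.36  14.13   0.09  -0.62  -2.25]
now [0.58 0.13 0.03 2.4  4.05 0.58 0.98] goal [0.52 0.77 0.01 2.34 3.6  1.02 1.54] t 13.5
5 rows; direct [-16.51   0.41  14.87   0.09  -0.62  -2.25]
```

Going down to 50 mm above the seat, 25 mm in front of the post, then a check picture.

```bash
python3 -m creep '[[-2.2,0,3.1,0,-0.2,-0.8,0.7],[-4.4,0,6.2,0,-0.4,-1.6,0.7],[-6.5,0,9.2,0.1,-0.6,-2.2,0.7],[-9.5,0.1,11,0.1,-0.6,-2.2,0.7],[-12.6,0.3,12.7,0.1,-0.6,-2.2,0.7]]' 
python3 -m creep '[[0,0,0,0,0,0,0.7]]' |head -2
python3 plan.py 25 50 | cut -c1-110| sed -n '1p;$p'
python3 - <<'E'
from h import *
o=get_obs();np.savez('pics/w6.npz',**o)
w=snapshot('wrist')[:,:,::-1];s=snapshot('side')[:,:,::-1];cv2.imwrite('pics/w6.png',w);cv2.imwrite('pics/sd6.png',s)
s=cv2.resize(s[170:420,230:500],(400,370),interpolation=cv2.INTER_CUBIC)
cv2.imwrite('pics/v6.png',np.hstack([cv2.copyMakeBorder(cv2.resize(w,(400,300)),0,70,0,0,0),s]))
E
```

```text
time_s: 14.12
tool_pos: [0.5805, -0.2501, 0.1458]
eef_rot: [2.682, -0.122, 1.549]
wrist_force: [1.0, -0.5, -1.6]
opening: 0.695
time_s: 14.25
tool_pos: [0.5792, -0.2495, 0.1439]
now [0.51 0.64 0.03 2.36 3.64 0.92 1.46] goal [0.53 0.64 0.01 2.36 3.64 0.92 1.49] t 14.25
5 rows; direct [ 0.31  0.   -0.08 -0.04  0.27 -0.34]
```

View pics/v6.png

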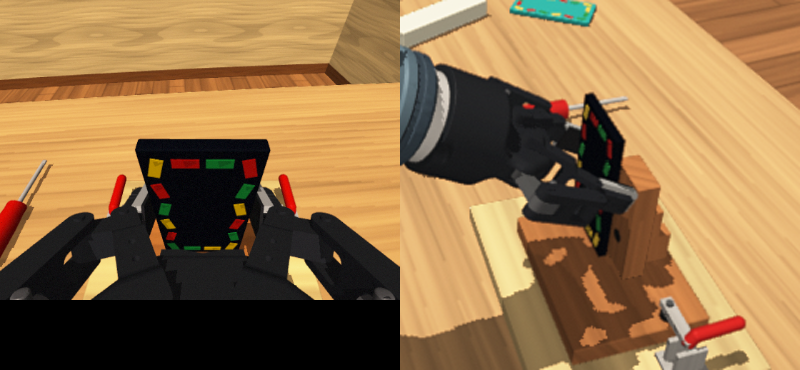

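The panel is upright, face towards the robot, straight in the grip, and centred in front of the post. The wrist view has its top edge at about (136..269,140) in the half-scale picture. I'll check the in-hand pose numerically by comparing predicted and detected edges.

```bash
cat > inhand.py <<'E'
from h import *
from kin import tool
# panel in tool, from the grasp
Rt=R.from_rotvec([2.907,.52,-.775]).as_matrix();pt=np.array([.5849,.2494,.012])
Rp=R.from_euler('z',20.2,degrees=True).as_matrix();pp=np.array([.5854,.2501,.026])
RPT=Rt.T@Rp;pPT=Rt.T@(pp-pt)
def panel(o):
    A=R.from_rotvec(o['eef_rot']).as_matrix();return A@pPT+o['tool_pos'],A@RPT
def instand(o):
    p,A=panel(o);Z=R.from_euler('z',-5,degrees=True).as_matrix();q=Z.T@(p-[.590,-.2505,.038])
    f=q+Z.T@A@np.array([-.06,0,0]);u=q+Z.T@A@np.array([.06,0,0])
    return 'origin mm',(q*1e3).round(1),'foot',(f*1e3).round(1),'top',(u*1e3).round(1),'normal',(Z.T@A)[:,2].round(3),'up',(Z.T@A)[:,0].round(3)
E
python3 - <<'E'
from inhand import *
o=np.load('pics/w6.npz');print(*instand(o))
p,A=panel(o)
C=np.array([[.06,.03,.008],[.06,-.03,.008],[-.06,.03,.008],[-.06,-.03,.008],[.06,.03,0],[.06,-.03,0],[-.06,-.03,0]])@A.T+p
for n in ('wrist','side'):
    im=cv2.imread('pics/w6.png' if n=='wrist' else 'pics/sd6.png');k=proj(cam(n,o),C);print(n,k.round(1).tolist())
    x0,y0=(140,150) if n=='wrist' else (310,215)
    im=cv2.resize(im[y0:y0+240 if n=='wrist' else y0+130,x0:x0+300 if n=='wrist' else x0+110],None,fx=1.3 if n=='wrist' else 3.6,fy=1.3 if n=='wrist' else 3.6,interpolation=cv2.INTER_CUBIC)
    f=1.3 if n=='wrist' else 3.6
    for i,(u,v) in enumerate(k): cv2.circle(im,(int((u-x0+.5)*f),int((v-y0+.5)*f)),2,(255,0,255) if i<4 else (255,255,0),-1)
    cv2.imwrite(f'pics/ov_{n}.png',im);print(im.shape)
a=cv2.imread('pics/ov_wrist.png');b=cv2.imread('pics/ov_side.png');h=max(a.shape[0],b.shape[0])
P=lambda i:cv2.copyMakeBorder(i,0,h-i.shape[0],0,0,0)
cv2.imwrite('pics/ov.png',np.hstack([P(a),P(b)]))
E
```

```text
origin mm [-24.8   0.6 106.7] foot [-25.3   0.9  46.7] top [-24.4   0.2 166.7] normal [-1.     0.004  0.008] up [ 0.008 -0.006  1.   ]
wrist [[186.1, 212.4], [375.9, 212.8], [231.4, 352.5], [332.2, 352.7], [191.4, 195.2], [370.9, 195.5], [330.8, 339.4]]
(312, 390, 3)
side [[353.4, 235.4], [374.7, 268.8], [344.2, 310.8], [362.1, 346.2], [359.9, 234.4], [381.7, 267.5], [368.4, 344.9]]
(468, 396, 3)
```

View pics/ov.png

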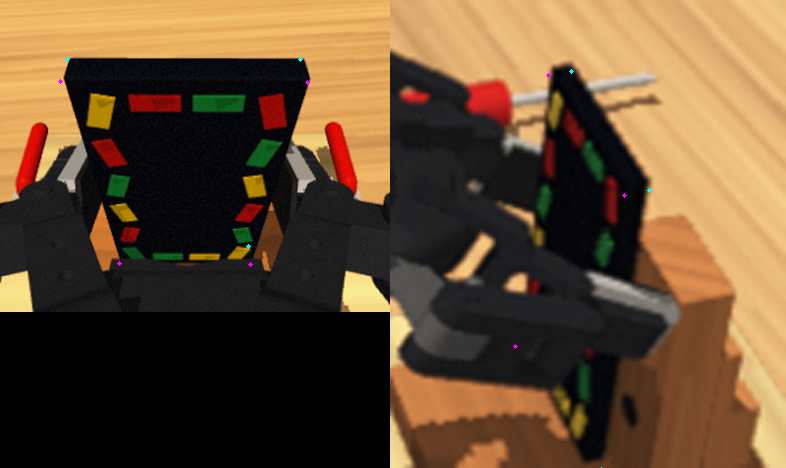

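The overlay agrees to about 1 mm in the wrist view and 1–2 px in the side view, so the panel hasn't slipped. Descending at low speed.

```bash
cat > f.py <<'E'
from inhand import *
o=get_obs();Z=R.from_euler('z',-5,degrees=True).as_matrix()
print('t',o['time_s'],'F stand',(Z.T@o['wrist_force']).round(1),'M',o['moment'].round(2),'op',round(o['opening'],3),'q',o['qpos'].round(2));print(*instand(o))
E
python3 f.py
python3 -m creep '[[-0.8,0,0.5,0,0,-0.1,0.7],[-1.6,0,0.95,0,0.1,-0.2,0.7],[-2.4,0,1.4,0,0.2,-0.3,0.7],[-3,0,1.75,0,0.2,-0.3,0.7],[-3.3,0,1.9,0,0.2,-0.3,0.7]]' >/dev/null; python3 f.py
python3 -m creep '[[0,0,0,0,0,0,0.7],[0,0,0,0,0,0,0.7]]' >/dev/null; python3 f.py
```

```text
t 14.35 F stand [ 0.7 -0.8 -1.5] M [0.08 1.2  0.04] op 0.691 q [0.51 0.63 0.03 2.36 3.65 0.92 1.46]
origin mm [-22.9  -0.4 111.2] foot [-22.9  -0.2  51.2] top [-22.9  -0.6 171.2] normal [-1.     0.005  0.   ] up [ 0.    -0.004  1.   ]
t 14.975 F stand [-0.3  0.  -2. ] M [0.13 1.26 0.03] op 0.694 q [0.51 0.74 0.04 2.35 3.61 1.02 1.52]
origin mm [-22.4  -0.5  72.7] foot [-22.1  -0.5  12.8] top [-22.6  -0.4 132.7] normal [-1.     0.002 -0.004] up [-0.004  0.001  1.   ]
t 15.225 F stand [ 0.3  0.1 -2.5] M [ 0.12  1.2  -0.07] op 0.692 q [0.51 0.74 0.04 2.35 3.61 1.02 1.52]
origin mm [-22.1  -0.6  73.7] foot [-21.8  -0.7  13.7] top [-22.5  -0.5 133.7] normal [-1.     0.002 -0.005] up [-0.005  0.002  1.   ]
```

```bash
python3 -m creep '[[-0.25,0,0.15,0,0,0,0.7],[-0.5,0,0.3,0,0,0,0.7],[-0.7,0,0.4,0,0,0,0.7],[-0.8,0,0.45,0,0,0,0.7],[-0.8,0,0.45,0,0,0,0.7]]' >/dev/null; python3 f.py
python3 -m creep '[[-0.1,0,0.06,0,0,0,0.7],[-0.1,0,0.06,0,0,0,0.7]]' >/dev/null; python3 f.py
python3 -m creep '[[0,0,0,0,0,0,0.7]]' >/dev/null; python3 f.py
```

```text
t 15.85 F stand [-0.5  0.8 -2.5] M [ 0.14  1.21 -0.03] op 0.692 q [0.51 0.77 0.04 2.34 3.61 1.04 1.53]
origin mm [-22.3  -0.6  64.1] foot [-22.   -0.7   4.1] top [-22.6  -0.5 124.1] normal [-1.     0.002 -0.005] up [-0.005  0.002  1.   ]
t 16.1 F stand [-0.4 -0.6 -1. ] M [ 0.17  1.18 -0.01] op 0.696 q [0.51 0.77 0.04 2.34 3.61 1.04 1.53]
origin mm [-22.2  -0.5  63.1] foot [-21.9  -0.7   3.1] top [-22.5  -0.4 123.1] normal [-1.     0.002 -0.005] up [-0.005  0.002  1.   ]
t 16.225 F stand [-0.  -0.5 -2.1] M [0.13 1.22 0.03] op 0.692 q [0.51 0.77 0.04 2.34 3.61 1.04 1.53]
origin mm [-22.2  -0.5  63.1] foot [-21.9  -0.6   3.1] top [-22.5  -0.4 123.1] normal [-1.     0.002 -0.005] up [-0.005  0.002  1.   ]
```

```bash
python3 -m creep '[[0.2,0,0.35,0,0,0,0.7],[0.4,0,0.7,0,0,0,0.7],[0.6,0,1.05,0,0,0,0.7],[0.75,0,1.3,0,0,0,0.7],[0.75,0,1.3,0,0,0,0.7]]' >/dev/null; python3 f.py
for i in 1 2; do :; done
python3 -m creep '[[-0.09,0,0.05,0,0,0,0.7],[-0.09,0,0.05,0,0,0,0.7]]' >/dev/null; python3 f.py
python3 -m creep '[[-0.09,0,0.05,0,0,0,0.7],[-0.09,0,0.05,0,0,0,0.7]]' >/dev/null; python3 f.py
```

```text
t 16.85 F stand [-0.1 -1.1 -1.7] M [ 0.13  1.28 -0.04] op 0.691 q [0.49 0.77 0.03 2.31 3.59 1.01 1.52]
origin mm [-6.9 -0.5 63.3] foot [-6.6 -0.6  3.3] top [ -7.3  -0.4 123.3] normal [-1.     0.002 -0.005] up [-0.005  0.002  1.   ]
t 17.1 F stand [-0.5  0.5 -1.7] M [ 0.16  1.2  -0.06] op 0.69 q [0.49 0.77 0.03 2.31 3.59 1.01 1.52]
origin mm [-7.4 -0.6 62. ] foot [-7.2 -0.7  2. ] top [ -7.7  -0.5 122. ] normal [-1.     0.002 -0.005] up [-0.005  0.002  1.   ]
t 17.35 F stand [ 0.1  0.4 -1.5] M [0.11 1.26 0.02] op 0.688 q [0.49 0.78 0.03 2.31 3.59 1.01 1.52]
origin mm [-7.3 -0.6 61. ] foot [-7.  -0.7  1. ] top [ -7.6  -0.5 121. ] normal [-1.     0.002 -0.005] up [-0.005  0.002  1.   ]
```

```bash
for k in a; do 
python3 -m creep '[[-0.09,0,0.05,0,0,0,0.7],[-0.09,0,0.05,0,0,0,0.7]]' >/dev/null; python3 f.py
python3 -m creep '[[-0.05,0,0.03,0,0,0,0.7],[-0.05,0,0.03,0,0,0,0.7]]' >/dev/null; python3 f.py|head -1
python3 -m creep '[[-0.05,0,0.03,0,0,0,0.7],[-0.05,0,0.03,0,0,0,0.7]]' >/dev/null; python3 f.py|head -1; done
```

```text
t 17.6 F stand [-0.6  0.6 -0.7] M [ 0.12  1.22 -0.  ] op 0.697 q [0.49 0.78 0.03 2.31 3.59 1.02 1.53]
origin mm [-7.3 -0.6 60. ] foot [-7.  -0.7  0. ] top [ -7.6  -0.4 120. ] normal [-1.     0.002 -0.005] up [-0.005  0.002  1.   ]
t 17.85 F stand [ 0.8  0.9 -1.5] M [ 0.06  1.27 -0.03] op 0.697 q [0.49 0.78 0.03 2.31 3.59 1.02 1.53]
t 18.1 F stand [ 0.4  0.1 -1.2] M [ 0.11  1.11 -0.02] op 0.691 q [0.49 0.78 0.03 2.31 3.59 1.02 1.53]
```

```bash
python3 -m creep '[[-0.05,0,0.03,0,0,0,0.7],[-0.05,0,0.03,0,0,0,0.7]]' >/dev/null; python3 f.py|head -1
python3 -m creep '[[-0.05,0,0.03,0,0,0,0.7],[-0.05,0,0.03,0,0,0,0.7]]' >/dev/null; python3 f.py
python3 -m creep '[[0,0,0,0,0,0,0.7],[0,0,0,0,0,0,0.7]]' >/dev/null; python3 f.py|head -1
```

```text
t 18.35 F stand [-1.6  0.5  3.5] M [0.16 0.44 0.05] op 0.693 q [0.49 0.78 0.03 2.31 3.59 1.02 1.53]
t 18.6 F stand [-3.2  0.4  7.5] M [0.13 0.1  0.16] op 0.695 q [0.49 0.78 0.03 2.31 3.59 1.02 1.53]
origin mm [-6.5 -0.6 59.1] foot [-6.  -0.7 -0.9] top [ -7.   -0.5 119.1] normal [-1.     0.002 -0.008] up [-0.008  0.002  1.   ]
t 18.85 F stand [-3.4 -0.1  7.3] M [0.23 0.03 0.11] op 0.694 q [0.49 0.78 0.03 2.31 3.59 1.02 1.53]
```

Base contact felt (Fz rose from -1.7 to +7 N). I'll ease off to a light rest, then advance to the post in small steps.

```bash
python3 -m creep '[[0.06,0,-0.035,0,0,0,0.7],[0.06,0,-0.035,0,0,0,0.7]]' >/dev/null; python3 f.py|head -1
python3 -m creep '[[0.08,0,0.13,0,0,0,0.7],[0.15,0,0.26,0,0,0,0.7],[0.15,0,0.26,0,0,0,0.7]]' >/dev/null; python3 f.py
python3 -m creep '[[0.05,0,0.09,0,0,0,0.7],[0.05,0,0.09,0,0,0,0.7]]' >/dev/null; python3 f.py|head -1
python3 -m creep '[[0.05,0,0.09,0,0,0,0.7],[0.05,0,0.09,0,0,0,0.7]]' >/dev/null; python3 f.py
```

```text
t 19.1 F stand [-1.3  0.3  4.4] M [0.11 0.26 0.07] op 0.691 q [0.49 0.78 0.03 2.31 3.59 1.02 1.53]
t 19.475 F stand [-3.6  1.   7.2] M [0.14 0.2  0.03] op 0.695 q [0.49 0.78 0.03 2.3  3.59 1.02 1.52]
origin mm [-4.1 -0.7 59. ] foot [-3.7 -0.9 -1. ] top [ -4.5  -0.6 119. ] normal [-1.     0.002 -0.006] up [-0.006  0.002  1.   ]
t 19.725 F stand [-4.7 -0.1  7.2] M [0.11 0.16 0.01] op 0.692 q [0.49 0.78 0.03 2.3  3.59 1.01 1.52]
t 19.975 F stand [-5.1  0.5  7.8] M [0.04 0.25 0.05] op 0.693 q [0.49 0.78 0.03 2.3  3.59 1.01 1.52]
origin mm [-2.1 -0.8 59. ] foot [-1.7 -1.  -1. ] top [ -2.5  -0.7 119. ] normal [-1.     0.002 -0.006] up [-0.006  0.002  1.   ]
```

Friction drag at the foot is showing (Fx -5 N with Fz 8 N), so I'll unload the foot a little before meeting the post.

```bash
python3 -m creep '[[0.07,0,-0.04,0,0,0,0.7],[0.07,0,-0.04,0,0,0,0.7]]' >/dev/null; python3 f.py|head -1
python3 -m creep '[[0.03,0,-0.02,0,0,0,0.7],[0.03,0,-0.02,0,0,0,0.7]]' >/dev/null; python3 f.py
python3 -m creep '[[0.05,0,0.09,0,0,0,0.7],[0.05,0,0.09,0,0,0,0.7]]' >/dev/null; python3 f.py
```

```text
t 20.225 F stand [-0.2 -1.1  2.6] M [ 0.05  0.79 -0.06] op 0.691 q [0.49 0.78 0.03 2.3  3.59 1.01 1.52]
t 20.475 F stand [ 0.3  0.4 -0.6] M [ 0.07  1.19 -0.05] op 0.691 q [0.49 0.78 0.03 2.3  3.59 1.01 1.52]
origin mm [-2.4 -0.4 59.1] foot [-2.2 -0.5 -0.9] top [ -2.7  -0.3 119.1] normal [-1.     0.002 -0.004] up [-0.004  0.002  1.   ]
t 20.725 F stand [ 0.6  0.  -2. ] M [0.08 1.17 0.04] op 0.689 q [0.49 0.78 0.03 2.3  3.59 1.01 1.52]
origin mm [-1.2 -0.3 59.4] foot [-0.9 -0.4 -0.6] top [ -1.5  -0.2 119.4] normal [-1.     0.002 -0.005] up [-0.004  0.002  1.   ]
```

```bash
python3 -m creep '[[0.05,0,0.09,0,0,0,0.7],[0.05,0,0.09,0,0,0,0.7]]' >/dev/null; python3 f.py
python3 -m creep '[[0.05,0,0.09,0,0,0,0.7],[0.05,0,0.09,0,0,0,0.7]]' >/dev/null; python3 f.py
```

```text
t 20.975 F stand [ 0.1  0.1 -1.8] M [ 0.13  1.23 -0.05] op 0.695 q [0.49 0.78 0.03 2.3  3.59 1.   1.52]
origin mm [-0.  -0.5 59.6] foot [ 0.3 -0.6 -0.4] top [ -0.3  -0.4 119.6] normal [-1.     0.002 -0.005] up [-0.005  0.002  1.   ]
t 21.225 F stand [-1.5  0.5 -1.6] M [0.16 1.38 0.04] op 0.693 q [0.49 0.78 0.03 2.3  3.59 1.   1.52]
origin mm [ 0.5 -0.6 59.3] foot [ 0.8 -0.7 -0.7] top [  0.3  -0.5 119.3] normal [-1.     0.002 -0.004] up [-0.004  0.002  1.   ]
```

```bash
python3 -m creep '[[0.03,0,0.05,0,0,0,0.7],[0.03,0,0.05,0,0,0,0.7]]' >/dev/null; python3 f.py
```

```text
t 21.475 F stand [-5.6  1.2  0.3] M [0.16 1.39 0.02] op 0.698 q [0.49 0.78 0.03 2.3  3.59 1.   1.52]
origin mm [ 0.5 -0.6 59.2] foot [ 0.8 -0.7 -0.8] top [  0.3  -0.5 119.2] normal [-1.     0.002 -0.003] up [-0.003  0.002  1.   ]
```

Post contact (Fx -5.6 N). I'll lower slightly to be sure the foot is seated, then trim to about 8 N.

```bash
python3 -m creep '[[-0.04,0,0.025,0,0,0,0.7],[-0.04,0,0.025,0,0,0,0.7]]' >/dev/null; python3 f.py
python3 -m creep '[[-0.04,0,0.025,0,0,0,0.7],[-0.04,0,0.025,0,0,0,0.7]]' >/dev/null; python3 f.py
```

```text
t 21.725 F stand [-7.9  0.9  3.4] M [0.19 1.18 0.11] op 0.694 q [0.49 0.78 0.03 2.3  3.59 1.   1.52]
origin mm [ 0.5 -0.6 59.1] foot [ 0.8 -0.7 -0.9] top [  0.3  -0.5 119.1] normal [-1.     0.003 -0.004] up [-0.004  0.002  1.   ]
t 21.975 F stand [-10.1   1.4   7.2] M [0.14 0.77 0.09] op 0.694 q [0.49 0.78 0.03 2.3  3.59 1.01 1.52]
origin mm [ 0.6 -0.6 59.1] foot [ 0.9 -0.7 -0.9] top [  0.3  -0.5 119.1] normal [-1.     0.002 -0.005] up [-0.005  0.002  1.   ]
```

Seated: the foot height matches the earlier base contact. I'll reduce the down-load so that the forward force goes to the post, then hold for a few seconds.

```bash
python3 -m creep '[[0.05,0,-0.025,0,0,0,0.7],[0.05,0,-0.025,0,0,0,0.7]]' >/dev/null; python3 f.py
python3 -m creep '[[0,0,0,0,0,0,0.7],[0,0,0,0,0,0,0.7],[0,0,0,0,0,0,0.7]]' >/dev/null; python3 f.py
python3 - <<'E'
from h import *
w=snapshot('wrist')[:,:,::-1];s=snapshot('side')[:,:,::-1];c=snapshot('scene')[:,:,::-1]
s=cv2.resize(s[170:420,230:500],(400,370),interpolation=cv2.INTER_CUBIC)
c=cv2.resize(c[150:320,30:230],(400,340),interpolation=cv2.INTER_CUBIC)
cv2.imwrite('pics/v7.png',np.hstack([cv2.copyMakeBorder(c,0,30,0,0,0),s]))
E
```

```text
t 22.225 F stand [-6.6 -0.   3.7] M [ 0.13  1.24 -0.02] op 0.689 q [0.49 0.78 0.03 2.3  3.59 1.   1.52]
origin mm [ 0.6 -0.6 59.1] foot [ 0.8 -0.7 -0.9] top [  0.3  -0.5 119.1] normal [-1.     0.003 -0.004] up [-0.004  0.002  1.   ]
t 22.6 F stand [-7.7  1.   3.3] M [0.18 1.25 0.02] op 0.691 q [0.49 0.78 0.03 2.3  3.59 1.   1.52]
origin mm [ 0.5 -0.6 59. ] foot [ 0.8 -0.7 -1. ] top [  0.3  -0.5 119. ] normal [-1.     0.003 -0.004] up [-0.004  0.001  1.   ]
```

View pics/v7.png

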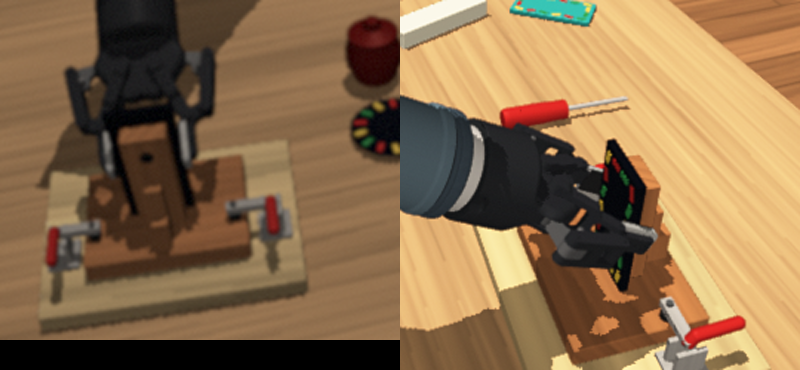

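The pictures show the panel standing on the base, back against the post, straddled by the fingers. Dish, crock and screwdriver are untouched. The views are used up, so I'll check centring numerically, from row profiles in the scene camera against predicted edges.

Run:
```python
from h import *
from inhand import instand
im=snapshot('scene').astype(int);c=cam('scene');Z=R.from_euler('z',-5,degrees=True).as_matrix()
for z in (.02,.035,.098):
    P=np.array([[0,-.03,z],[20e-3,-.02,z],[20e-3,.02,z],[0,.02,z],[0,.03,z]])@Z.T+[.590,-.2505,.038]
    k=proj(c,P);print(z,k.round(1).tolist())
    r=int(round(k[:,1].mean()))
    print(r,[(x,int(im[r,x].sum()//3),int(im[r,x,0]-im[r,x,2])) for x in range(int(k[0,0])-8,int(k[-1,0])+10)])
print(*instand(get_obs()))
```

```text
0.02 [[92.8, 250.0], [98.2, 257.0], [120.4, 253.7], [120.1, 246.0], [125.6, 245.2]]
250 [(84, 61, 55), (85, 50, 44), (86, 43, 40), (87, 43, 39), (88, 42, 40), (89, 42, 41), (90, 44, 38), (91, 44, 39), (92, 42, 36), (93, 28, 28), (94, 16, 15), (95, 0, 1), (96, 9, 6), (97, 26, 26), (98, 41, 37), (99, 46, 41), (100, 46, 43), (101, 48, 42), (102, 48, 45), (103, 49, 42), (104, 47, 44), (105, 47, 44), (106, 48, 43), (107, 48, 43), (108, 48, 41), (109, 49, 43), (110, 47, 42), (111, 44, 38), (112, 36, 32), (113, 40, 36), (114, 42, 43), (115, 46, 40), (116, 45, 40), (117, 45, 42), (118, 48, 40), (119, 43, 41), (120, 41, 33), (121, 30, 26), (122, 20, 12), (123, 10, 2), (124, 4, -4), (125, 3, -3), (126, 12, 8), (127, 28, 26), (128, 43, 37), (129, 49, 46), (130, 48, 45), (131, 49, 45), (132, 51, 43), (133, 51, 43), (134, 51, 44)]
0.035 [[91.1, 244.0], [96.4, 251.0], [118.8, 247.7], [118.6, 240.0], [124.1, 239.2]]
244 [(83, 57, 47), (84, 46, 41), (85, 43, 36), (86, 38, 34), (87, 37, 34), (88, 37, 35), (89, 36, 36), (90, 38, 32), (91, 26, 24), (92, 15, 10), (93, 2, -2), (94, 3, 3), (95, 23, 22), (
[... 821 characters left out ...]
, 0), (88, 26, 23), (89, 53, 50), (90, 81, 70), (91, 91, 77), (92, 90, 78), (93, 89, 76), (94, 85, 74), (95, 86, 74), (96, 89, 75), (97, 89, 78), (98, 87, 76), (99, 87, 74), (100, 86, 73), (101, 86, 73), (102, 87, 76), (103, 88, 77), (104, 90, 77), (105, 88, 75), (106, 86, 73), (107, 82, 71), (108, 78, 69), (109, 76, 68), (110, 77, 65), (111, 73, 63), (112, 63, 52), (113, 39, 36), (114, 24, 22), (115, 6, 4), (116, 3, -2), (117, 0, -1), (118, 10, -2), (119, 47, 4), (120, 94, 8), (121, 121, 10), (122, 119, 11), (123, 90, 7), (124, 52, 3), (125, 29, -3), (126, 26, 2)]
origin mm [ 0.6 -0.6 59.1] foot [ 0.8 -0.7 -0.9] top [  0.3  -0.5 119.1] normal [-1.     0.003 -0.004] up [-0.004  0.001  1.   ]
```

Centring agrees to about 1 mm. Holding the push for a few seconds and watching the force.

```bash
python3 -m creep '[[0,0,0,0,0,0,0.7],[0,0,0,0,0,0,0.7],[0,0,0,0,0,0,0.7],[0,0,0,0,0,0,0.7],[0,0,0,0,0,0,0.7]]' >/dev/null; python3 f.py|head -1
python3 -m creep '[[0,0,0,0,0,0,0.7],[0,0,0,0,0,0,0.7],[0,0,0,0,0,0,0.7],[0,0,0,0,0,0,0.7],[0,0,0,0,0,0,0.7]]' >/dev/null; python3 f.py|head -1
python3 -m creep '[[0.01,0,0.01,0,0,0,0.7],[0.01,0,0.01,0,0,0,0.7],[0.01,0,0.01,0,0,0,0.7],[0.01,0,0.01,0,0,0,0.7],[0.01,0,0.01,0,0,0,0.7]]' >/dev/null; python3 f.py|head -1
python3 -m creep '[[0,0,0,0,0,0,0.7],[0,0,0,0,0,0,0.7],[0,0,0,0,0,0,0.7],[0,0,0,0,0,0,0.7],[0,0,0,0,0,0,0.7]]' >/dev/null; python3 f.py|head -1
python3 -m creep '[[0,0,0,0,0,0,0.7],[0,0,0,0,0,0,0.7],[0,0,0,0,0,0,0.7],[0,0,0,0,0,0,0.7],[0,0,0,0,0,0,0.7]]' >/dev/null; python3 f.py|head -1
python3 -m creep '[[0,0,0,0,0,0,0.7],[0,0,0,0,0,0,0.7],[0,0,0,0,0,0,0.7],[0,0,0,0,0,0,0.7],[0,0,0,0,0,0,0.7]]' >/dev/null; python3 f.py|head -1
python3 -m creep '[[0,0,0,0,0,0,0.7],[0,0,0,0,0,0,0.7],[0,0,0,0,0,0,0.7],[0,0,0,0,0,0,0.7],[0,0,0,0,0,0,0.7]]' >/dev/null; python3 f.py
```

```text
t 23.425 F stand [-7.9  0.9  2.9] M [ 0.15  1.19 -0.01] op 0.696 q [0.49 0.78 0.03 2.3  3.59 1.   1.52]
t 24.05 F stand [-7.6  0.9  2.5] M [0.19 1.2  0.09] op 0.694 q [0.49 0.78 0.03 2.3  3.59 1.   1.52]
t 24.675 F stand [-8.  -0.1  3.7] M [0.16 1.22 0.02] op 0.695 q [0.49 0.78 0.03 2.3  3.59 1.   1.52]
t 25.3 F stand [-8.3  1.7  3.7] M [ 0.16  1.19 -0.02] op 0.69 q [0.49 0.78 0.03 2.3  3.59 1.   1.52]
t 25.925 F stand [-7.9  1.4  3.3] M [0.17 1.25 0.04] op 0.693 q [0.49 0.78 0.03 2.3  3.59 1.   1.52]
t 26.55 F stand [-8.3  0.9  3. ] M [0.2  1.19 0.02] op 0.692 q [0.49 0.78 0.03 2.3  3.59 1.   1.52]
t 27.175 F stand [-9.   1.   3.4] M [ 0.17  1.17 -0.  ] op 0.691 q [0.49 0.78 0.03 2.3  3.59 1.   1.52]
origin mm [ 0.6 -0.6 59.1] foot [ 0.8 -0.7 -0.9] top [  0.4  -0.5 119.1] normal [-1.     0.003 -0.004] up [-0.004  0.001  1.   ]
```

```bash
python3 -c "
from bench import *;print(sign_off())"
```

```text
the job is handed in; nothing more can be done
None
```

The panel is standing on a short edge on the oak base, barred face towards the robot, with its back pressed on the post. The arm is still gripping and pushing it there, and I handed the job in at about 27 s.

- **How it was done:** I picked the panel up by its long edges, turned it upright in the air, set it down lightly and eased it forward onto the post.
- **Push:** the wrist force towards the post stayed between 7.6 and 9.0 N for about 4.5 s, with 2.5–3.7 N measured vertically at the wrist. The foot's friction on the base may carry a newton or two of that, so the post itself may feel slightly less.
- **Position:** the panel is centred to about 1 mm and within 0.3° of upright. The computed pose puts the origin about 0.9 mm low and 0.6 mm into the post. That is physically impossible, so I take it as calibration error, and I confirmed both contacts by force.
- **Other checks:** the last pictures show the dish, crock and screwdriver where they were. I saw no slip in the grip.
- **Contact forces:** the first touch on the base peaked at about 8 N, with about 5 N of drag while sliding, so I eased off before pressing.

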